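# Change over the strips in the stone polishing jig

### The arm

A 6-joint arm with a two-finger parallel gripper is mounted at the origin on the work surface. World frame = base frame: x ahead of the robot, y to its left, z up, the work surface at z = 0. Lengths are in m, angles in rad, forces in N, time in s.
With the tool pointing down it reaches from about 0.325 to 0.9 m from the base axis. Payload 6.1 kg.
Tool frame: the origin (TCP) lies between the finger pads; the fingertips stand 8 mm ahead of it and the grasp point (between the pads) lies 11 mm behind it; z points along the fingers, y is the line along which they close (so a half turn about z gives the same grasp; the last joint's range is limited). The gripper opens to 85 mm and grips with 20 to 120 N. Pads are 22 mm wide; open, the fingers measure 114 mm over their backs; the gripper's body (76 mm by 85 mm) begins 54 mm behind the grasp point. The pads swing forward as they close: fully open they stand 13 mm farther back than shut.
Start: joints at [1.092, 0.22, 1.526, -0, 1.395, -0.126], TCP at [0.216, 0.586, 0.215] pointing down, gripper open.
Joint ranges: [-2.98, 2.98], [-0.91, 2.08], [0.09, 2.57], [-1.24, 4.39], [0.2, 2.65], [-2.68, 2.68]. Speed limits (rad/s): [2.57, 2.57, 3.01, 3.14, 3.14, 3.14].

### API

Orientations are given as a 3x3 rotation matrix whose columns are the frame's x, y, z axes.
In Python, from bench import manip gives the robot as it stands. The module is installed in compiled form; this text tells all that it offers.
- The arm moves only by the tool play_rows, never from a script. Its argument "commands" is a list of rows, each a list of 7 numbers: the shift along the tool's x, y, z in units of 0.12 m (1.0 is 0.12 m), then the turn, a rotation vector about the tool's x, y, z in units of 180 degrees (1.0 is 180 degrees), then the opening in per cent of the stroke, from 0 (shut) to 100 (fully open). A call has exactly 5 rows; each row is the pose to reach, as a shift and turn from the pose commanded when the call began, along the tool's axes at that moment, turning the shorter way round; what a row does not reach only later rows make up. A row lasts 1/8 s, in which the tool goes at most 62.5 mm and 10.7 degrees, less where a joint would pass 70% of its speed; a pose out of reach is approached as far as the arm can. A call with a number of a shift or a turn outside -1 to 1 is refused whole. A call with a gripper value outside its range is refused whole. The fingers move at their own pace and stop on an object; the grip force is fixed at half the most. Time passes only in rows, so rows that repeat a pose let the fingers close, or fill a call up. It gives the time, the measured TCP pose, the force, the opening and the grip force at its end, in the units of the state.
- manip.read_state(): the state, without advancing time (a new reading comes with each control period).
- manip.get_image(name): name is "side" or "top" or "wrist"; returns the picture (480x640x3 uint8, blue, green, red); there is no depth.
- manip.camera_model(name): a dict with "camera_matrix" (3x3 intrinsics, pixels), "origin" and "attitude" of the camera in the world. Camera axes: x right, y down, z forward; pixel columns grow to the right and rows downward; lengths in m; the calibration is good to about 2 mm. A picture is of the moment at which its call begins: read the wrist's pose just before it. camera_model takes no time and is no camera call; for the wrist camera it gives the pose at the moment of the call.
- manip.finish_job(): hands the job in; it is judged then, once.
The state is a dict: "clock": time; "q": joint angles; "joint_vel": joint speeds; "joint_efforts": joint torques, N m; "tcp_pos": TCP position; "ee_rot": TCP orientation; "force": force on the tool from outside, world axes, zero at the start; "ft_torque": the same for the moment, N m; "width": finger opening in m; "gripper_force": force on a finger pad.
Only numpy, scipy, OpenCV 4.12 (cv2) and the standard library are available. Lean on these libraries where they do the work, as an engineer would, in place of code of your own. Each camera call takes 0.05 s, during which the arm holds its last target. There are 200 camera calls.

### The job

Change over the polishing jig. Push down and twist the spring clip that holds the finished pale strip, draw the strip out from under the lip and lay it across both battens of the drying rack. Then load every dark granite strip on the bench: flat on the rubber bed, square, slid under the blue lip right up to the stop wall, each held down by a clip of its own: nut into the channel slot, pushed down and twisted a quarter turn so that the finger lies over the strip's near end and the nut's grooves catch under the channel lips. Leave the tin and the polishing pads where they are.

Things in the scene. Friction and masses are not known exactly. Their poses are not given: they have to be found in the camera images.
- jig_stop (a point): Jig fixed to the bench; base 265 x 320 mm; from the robot outwards: steel channel, flat black rubber bed (grippy), blue stop wall. The point is on the wall's robot-side face, mid-width, level with the bed's top (26.8 mm above the bench). x points from channel to wall, z up, y along the wall; bed, wall and channel span y -160 to 160 mm.
- jig_lip (a point): Middle of the free edge of the blue lip that juts 8 mm from the stop wall back over the bed, at its underside, 25 mm above the bed; the lip is 6 mm thick and as long as the wall. Axes as jig_stop. The free bed in front of a strip home at the wall: 18 mm from the strip's near end to the channel, whose top is 19.2 mm above the bed.
- jig_slot (a point): Middle of the channel's slot, level with the top of the channel (46 mm above the bench); axes as jig_stop: x across the slot to the stop wall (195 mm away), y along the slot. Channel 54 mm wide outside, 48 inside; the slot is 25 mm wide and open upwards all along; floor 37 mm down. The lips turn down at the slot: edges 3 mm thick that end 6 mm below the top.
- strip1_mid (a point): Dark granite strip, 150 (its x) x 55 (its y) x 20 mm, about 0.45 kg, lying flat; the point is its centre, 10 mm above its underside. Both ends alike. May be absent (None).
- strip2_mid (a point): Dark granite strip, 150 (its x) x 55 (its y) x 20 mm, about 0.45 kg, lying flat; the point is its centre, 10 mm above its underside. Both ends alike. May be absent (None).
- strip3_mid (a point): Dark granite strip, 150 (its x) x 55 (its y) x 20 mm, about 0.45 kg, lying flat; the point is its centre, 10 mm above its underside. Both ends alike. May be absent (None).
- done_mid (a point): The finished strip: pale marble, same size and mass as the granite ones; starts in the jig, end against the stop wall under the lip, held by clip1. The point is its centre.
- rack_top (a point): Drying rack, fixed: a board with two wooden battens, each 20 mm wide, 80 mm long along y, 100 mm apart along x, their tops 24 mm above the bench. The point is midway between the battens, level with their tops. A strip lies across both, its length along x.
- clip1_handle (a point): Spring clip, 0.29 kg, bottom to top: steel nut (43 mm along x, 19 wide, 8 thick), stem, sprung aluminium finger, orange bar handle (50 along x, 14 thick in y, 26 tall; top 72 mm above the nut's underside). The point is the handle's centre, 59 mm above the nut's underside; x the way the finger points, z up. Nut, stem and handle are one piece. Starts locked in the jig.
- clip2_handle (a point): Spring clip, as clip1. The point is the centre of its orange handle, x the way its finger points, z up. To fit: the nut enters the slot only with x along the slot. The finger's foot lands on the channel when the handle centre is 48 mm above jig_slot; pushed on to 39 mm (about 14 N) the nut is clear under the lips and turns freely either way. Released with x across the slot, it springs up to about 45 mm and its grooves catch the lips.
- clip3_handle (a point): Spring clip, as clip1. The point is the centre of its orange handle, x the way its finger points, z up. Starts, like clip2, standing on its nut on the bench. A strip home on the bed stands 0.8 mm higher than the channel, so the finger rides up on it as it swings over the near end, and then presses it with a few newtons.
- clip1_tip (a point): Underside of the clip's finger near its end, 62 mm from the stem axis along the clip's x. The finger is 20 mm round, ends 72 mm from the axis and has a 48 x 32 mm foot round the stem; their common underside is 11 mm above the nut's underside at rest, and they slide up the stem against a spring (5 N, then 1 N per mm, 11 mm travel); at rest 15 mm are free below the handle.
- clip2_tip (a point): Underside of the clip's finger near its end, 62 mm from the stem axis along the clip's x. The finger is 20 mm round, ends 72 mm from the axis and has a 48 x 32 mm foot round the stem; their common underside is 11 mm above the nut's underside at rest, and they slide up the stem against a spring (5 N, then 1 N per mm, 11 mm travel); at rest 15 mm are free below the handle.
- clip3_tip (a point): Underside of the clip's finger near its end, 62 mm from the stem axis along the clip's x. The finger is 20 mm round, ends 72 mm from the axis and has a 48 x 32 mm foot round the stem; their common underside is 11 mm above the nut's underside at rest, and they slide up the stem against a spring (5 N, then 1 N per mm, 11 mm travel); at rest 15 mm are free below the handle.
- tin: Blue solvent tin, 65 x 95 x 120 mm, standing on the bench; origin under its middle. To be left alone.
- pad_green: Green polishing pad, 100 mm round, on a blue hub, 22 mm high; origin under its middle. To be left alone.
- pad_white: White polishing pad, same size. To be left alone.

How it is judged:
At the end, for the whole second after the job is handed in: Pale strip flat on both battens, 30 mm (along) and 20 mm from centre at most. Each dark strip flat on the bed, within 6 mm of the wall, square to 5 degrees, pressed (0.4 N) by the finger of its own clip: nut under the lips, in line with the strip (27 mm), square to 14, upright to 7 degrees; at rest (x of done_mid in the frame of rack_top between -0.03 and 0.03 m and y of done_mid in the frame of rack_top between -0.02 and 0.02 m and z of done_mid in the frame of rack_top between 0.006 and 0.014 m and angle between the x axis of done_mid and the x axis of rack_top, either way round below 0.3 rad and linear speed of each of done, strip1, strip2, strip3 below 0.02 m/s and x of strip1_mid in the frame of jig_stop between -0.081 and -0.071 m and y of strip1_mid in the frame of jig_stop between -0.14 and 0.14 m and z of strip1_mid in the frame of jig_stop between 0.006 and 0.015 m and angle between the x axis of each of strip1_mid, strip2_mid, strip3_mid and the x axis of jig_stop, either way round below 0.09 rad and ((contact force between clip1 and strip1 above 0.4 N and angle between the x axis of clip1_handle and the x axis of jig_slot, either way round below 0.25 rad and z of clip1_handle in the frame of jig_slot between 0.04 and 0.0495 m and x of clip1_handle in the frame of jig_slot between -0.01 and 0.01 m and y of clip1_handle in the frame of strip1_mid between -0.027 and 0.027 m and angle between clip1_handle's own z axis and vertical below 0.12 rad and linear speed of clip1 below 0.02 m/s) or (contact force between clip2 and strip1 above 0.4 N and angle between the x axis of clip2_handle and the x axis of jig_slot, either way round below 0.25 rad and z of clip2_handle in the frame of jig_slot between 0.04 and 0.0495 m and x of clip2_handle in the frame of jig_slot between -0.01 and 0.01 m and y of clip2_handle in the frame of strip1_mid between -0.027 and 0.027 m and angle between clip2_handle's own z axis and vertical below 0.12 rad and linear speed of clip2 below 0.02 m/s) or (contact force between clip3 and strip1 above 0.4 N and angle between the x axis of clip3_handle and the x axis of jig_slot, either way round below 0.25 rad and z of clip3_handle in the frame of jig_slot between 0.04 and 0.0495 m and x of clip3_handle in the frame of jig_slot between -0.01 and 0.01 m and y of clip3_handle in the frame of strip1_mid between -0.027 and 0.027 m and angle between clip3_handle's own z axis and vertical below 0.12 rad and linear speed of clip3 below 0.02 m/s)) and x of strip2_mid in the frame of jig_stop between -0.081 and -0.071 m and y of strip2_mid in the frame of jig_stop between -0.14 and 0.14 m and z of strip2_mid in the frame of jig_stop between 0.006 and 0.015 m and ((contact force between clip1 and strip2 above 0.4 N and angle between the x axis of clip1_handle and the x axis of jig_slot, either way round below 0.25 rad and z of clip1_handle in the frame of jig_slot between 0.04 and 0.0495 m and x of clip1_handle in the frame of jig_slot between -0.01 and 0.01 m and y of clip1_handle in the frame of strip2_mid between -0.027 and 0.027 m and angle between clip1_handle's own z axis and vertical below 0.12 rad and linear speed of clip1 below 0.02 m/s) or (contact force between clip2 and strip2 above 0.4 N and angle between the x axis of clip2_handle and the x axis of jig_slot, either way round below 0.25 rad and z of clip2_handle in the frame of jig_slot between 0.04 and 0.0495 m and x of clip2_handle in the frame of jig_slot between -0.01 and 0.01 m and y of clip2_handle in the frame of strip2_mid between -0.027 and 0.027 m and angle between clip2_handle's own z axis and vertical below 0.12 rad and linear speed of clip2 below 0.02 m/s) or (contact force between clip3 and strip2 above 0.4 N and angle between the x axis of clip3_handle and the x axis of jig_slot, either way round below 0.25 rad and z of clip3_handle in the frame of jig_slot between 0.04 and 0.0495 m and x of clip3_handle in the frame of jig_slot between -0.01 and 0.01 m and y of clip3_handle in the frame of strip2_mid between -0.027 and 0.027 m and angle between clip3_handle's own z axis and vertical below 0.12 rad and linear speed of clip3 below 0.02 m/s)) and x of strip3_mid in the frame of jig_stop between -0.081 and -0.071 m and y of strip3_mid in the frame of jig_stop between -0.14 and 0.14 m and z of strip3_mid in the frame of jig_stop between 0.006 and 0.015 m and ((contact force between clip1 and strip3 above 0.4 N and angle between the x axis of clip1_handle and the x axis of jig_slot, either way round below 0.25 rad and z of clip1_handle in the frame of jig_slot between 0.04 and 0.0495 m and x of clip1_handle in the frame of jig_slot between -0.01 and 0.01 m and y of clip1_handle in the frame of strip3_mid between -0.027 and 0.027 m and angle between clip1_handle's own z axis and vertical below 0.12 rad and linear speed of clip1 below 0.02 m/s) or (contact force between clip2 and strip3 above 0.4 N and angle between the x axis of clip2_handle and the x axis of jig_slot, either way round below 0.25 rad and z of clip2_handle in the frame of jig_slot between 0.04 and 0.0495 m and x of clip2_handle in the frame of jig_slot between -0.01 and 0.01 m and y of clip2_handle in the frame of strip3_mid between -0.027 and 0.027 m and angle between clip2_handle's own z axis and vertical below 0.12 rad and linear speed of clip2 below 0.02 m/s) or (contact force between clip3 and strip3 above 0.4 N and angle between the x axis of clip3_handle and the x axis of jig_slot, either way round below 0.25 rad and z of clip3_handle in the frame of jig_slot between 0.04 and 0.0495 m and x of clip3_handle in the frame of jig_slot between -0.01 and 0.01 m and y of clip3_handle in the frame of strip3_mid between -0.027 and 0.027 m and angle between clip3_handle's own z axis and vertical below 0.12 rad and linear speed of clip3 below 0.02 m/s))); the robot touches nothing.
It fails at once if the solvent tin is shoved out of its place (more than 30 mm) (distance of tin from where it was at the start of the episode above 0.03 m).
It fails at once if the green pad is shoved out of its place (more than 30 mm) (distance of pad_green from where it was at the start of the episode above 0.03 m).
It fails at once if the white pad is shoved out of its place (more than 30 mm) (distance of pad_white from where it was at the start of the episode above 0.03 m).
Of strip1, strip2, strip3 only 2 to 3 are there at a start; the rules pass over those that are not, and their reading is None.
At some moment in a run one of strip1, strip2, strip3 may be knocked a few centimetres aside while the robot is not near it.
Once in a run the grip may slacken for a moment while it holds something.
It also fails if it takes over 210 s, if anything falls off the work surface, if the arm or the gripper's body presses on something with over 40 N, if the wrist force passes 120 N, or if a joint passes its speed limit or range.

## Working session

There is one attempt and no reset: what is moved stays moved. The work goes in short steps, Python scripts to look and compute and a tool call to move; the robot and the scene stay as the last step left them, time stands still between calls to the robot, and variables do not carry over. Pictures are saved under pics/ and viewed, at most 14 in all, crops included, and the job is handed in when it is done.

Besides the shell and the picture viewer there is one more tool, called after ">>>" as name([rows], argument=value, ...), one row to a line, values as JSON. play_rows: Moves the arm, as the interface text tells. Its arguments: {"type":"object","properties":{"commands":{"type":"array","items":{"type":"array","items":{"type":"number"}}}},"required":["commands"]}

```bash
mkdir -p pics && cat > h.py <<'E'
import numpy as np, cv2
from bench import manip
def snap(n,f):
    im=manip.get_image(n).copy(); cv2.imwrite('pics/'+f,im); return im
def ray(cm,u,v):
    K=np.array(cm['camera_matrix']);R=np.array(cm['attitude']);o=np.array(cm['origin'])
    d=R@np.linalg.solve(K,[u,v,1.]);return o,d
def onz(cm,u,v,z):
    o,d=ray(cm,u,v);return o+d*(z-o[2])/d[2]
def proj(cm,P):
    K=np.array(cm['camera_matrix']);R=np.array(cm['attitude']);o=np.array(cm['origin'])
    c=K@(R.T@(np.array(P)-o));return c[:2]/c[2]
E
python3 - <<'E'
from h import *
np.set_printoptions(precision=3,suppress=True)
s=manip.read_state()
for k,v in s.items(): print(k,np.round(v,3).tolist())
for n in('top','side'):
    snap(n,n+'0.png');c=manip.camera_model(n);print(n,c)
print(manip.camera_model('wrist'))
E
```

```text
clock 0.0
q [1.092, 0.221, 1.528, -0.0, 1.395, -0.126]
joint_vel [-0.001, 0.0, -0.0, 0.0, 0.0, -0.0]
joint_efforts [-0.003, -49.688, -38.94, -0.0, 0.011, 0.0]
tcp_pos [0.216, 0.586, 0.214]
ee_rot [[-0.938, 0.346, -0.001], [0.346, 0.938, -0.002], [0.0, -0.002, -1.0]]
force [-0.61, 0.397, -0.376]
ft_torque [0.016, -0.0, 0.033]
gripper_force 0.0
width 0.085
top {'camera_matrix': array([[620.746,   0.   , 332.115],
       [  0.   , 620.746, 234.417],
       [  0.   ,   0.   ,   1.   ]]), 'origin': array([ 0.459, -0.055,  1.464]), 'attitude': array([[-0.012, -0.997,  0.076],
       [-1.   ,  0.014,  0.022],
       [-0.023, -0.076, -0.997]])}
side {'camera_matrix': array([[506.919,   0.   , 317.359],
       [  0.   , 506.919, 239.52 ],
       [  0.   ,   0.   ,   1.   ]]), 'origin': array([ 0.172, -0.539,  0.905]), 'attitude': array([[ 0.789, -0.483,  0.38 ],
       [-0.615, -0.624,  0.482],
       [ 0.005, -0.614, -0.789]])}
{'camera_matrix': array([[372.111,   0.   , 323.237],
       [  0.   , 372.111, 241.755],
       [  0.   ,   0.   ,   1.   ]]), 'origin': array([0.143, 0.613, 0.373]), 'attitude': array([[ 0.346,  0.896,  0.28 ],
       [ 0.938, -0.329, -0.105],
       [-0.002,  0.299, -0.954]])}
```

View pics/top0.png

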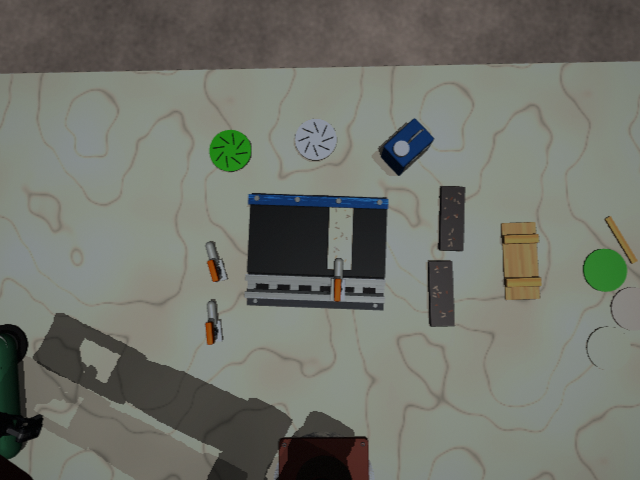

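View pics/side0.png

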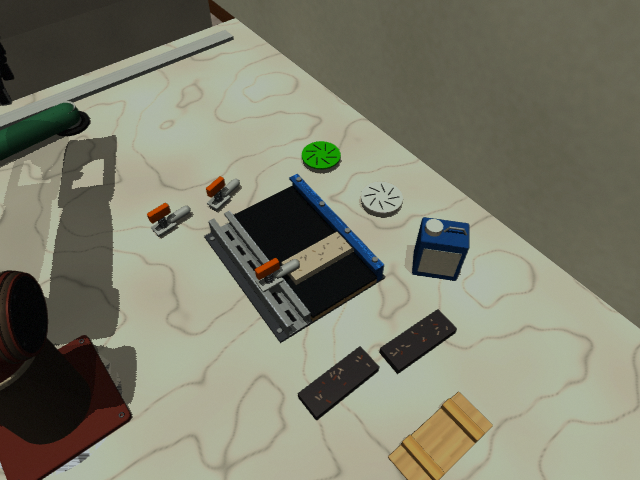

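```bash
python3 - <<'E'
from h import *
np.set_printoptions(precision=4,suppress=True)
for n in('top','side'):
    im=cv2.imread(f'pics/{n}0.png');cm=manip.camera_model(n)
    hsv=cv2.cvtColor(im,cv2.COLOR_BGR2HSV)
    H,S,V=cv2.split(hsv)
    ms={'orange':((H<16)&(S>170)&(V>120),.095,(60,2000)),
        'dark':((V<75)&(S<110),.02,(800,30000)),
        'blue':((H>100)&(H<125)&(S>150)&(V>60),.0578,(300,9000)),
        'pale':((H>15)&(H<35)&(S>25)&(S<75)&(V>120),.0468,(600,4000)),
        'wood':((H>10)&(H<28)&(S>85)&(V>120),.024,(600,9000))}
    for k,(m,z,(a,b)) in ms.items():
        m=m.astype(np.uint8)*255
        cs,_=cv2.findContours(m,cv2.RETR_EXTERNAL,cv2.CHAIN_APPROX_NONE)
        for c in cs:
            A=cv2.contourArea(c)
            if not a<A<b: continue
            r=cv2.minAreaRect(c); bx=cv2.boxPoints(r)
            w=np.array([onz(cm,u,v,z)[:2] for u,v in bx]); 
            ctr=onz(cm,*r[0],z)[:2]
            e1=w[1]-w[0];e2=w[2]-w[1]
            L=e1 if np.hypot(*e1)>np.hypot(*e2) else e2
            print(n,k,'px',np.round(r[0],1),'A',A,'xy',ctr,'size',np.hypot(*e1).round(4),np.hypot(*e2).round(4),'ang',np.degrees(np.arctan2(L[1],L[0])).round(1)%180)
im=cv2.imread('pics/top0.png')
cv2.imwrite('pics/c1.png',cv2.resize(im[185:320,240:395],None,fx=5,fy=4.4,interpolation=cv2.INTER_CUBIC)[:600,:800])
E
```

```text
top orange px [208.5 333.4] A 77.5 xy [0.3499 0.2489] size 0.0102 0.0461 ang 5.400000000000006
top orange px [337.5 289.5] A 81.5 xy [ 0.4424 -0.0355] size 0.011 0.0459 ang 179.2
top orange px [212.1 270.5] A 73.0 xy [0.4877 0.2414] size 0.01 0.046 ang 16.099999999999994
top dark px [ 21.5 401.5] A 1636.5 xy [0.1924 0.6996] size 0.3528 0.1016 ang 1.6
top dark px [191.  417.5] A 16235.5 xy [0.1532 0.3055] size 0.2355 0.7866 ang 68.9
top dark px [440.4 292.7] A 1532.5 xy [ 0.4312 -0.2716] size 0.0568 0.152 ang 0.19999999999998863
top dark px [364.1 243.1] A 2301.0 xy [ 0.5482 -0.0978] size 0.1632 0.0986 ang 177.1
top dark px [294.6 241.6] A 5477.0 xy [0.5541 0.0643] size 0.1682 0.2208 ang 87.0
top dark px [451.1 218. ] A 1511.5 xy [ 0.604  -0.3009] size 0.1507 0.0584 ang 177.3
top dark px [610.  23.] A 1057.5 xy [ 1.0628 -0.6884] size 0.1364 0.1122 ang 88.7
top blue px [318.  200.9] A 1175.5 xy [0.6439 0.007 ] size 0.024 0.3163 ang 87.0
top blue px [408.5 142.2] A 1129.0 xy [ 0.7762 -0.202 ] size 0.0966 0.0657 ang 131.7
top pale px [434.5 374. ] A 2416.5 xy [ 0.2503 -0.2499] size 0.164
[... 1272 characters left out ...]
ize 0.0692 0.1059 ang 131.4
side blue px [335.8 221.2] A 931.5 xy [ 0.6431 -0.0067] size 0.0272 0.3242 ang 87.0
side pale px [392.7 296.9] A 1796.0 xy [ 0.6151 -0.2192] size 0.1043 0.1453 ang 70.6
side pale px [316.4 254.8] A 1190.5 xy [ 0.5591 -0.046 ] size 0.1539 0.0573 ang 178.0
side pale px [189.8  96.1] A 680.0 xy [0.615  0.5924] size 0.1009 0.1427 ang 71.2
side pale px [220.7  55.8] A 2052.0 xy [0.7841 0.7086] size 0.4707 0.3149 ang 165.8
side wood px [409.  467.6] A 638.5 xy [ 0.4252 -0.4648] size 0.0303 0.0695 ang 91.5
side wood px [438.3 443.2] A 2578.5 xy [ 0.491  -0.4673] size 0.096 0.0829 ang 1.4
side wood px [466.8 414.8] A 1002.5 xy [ 0.5649 -0.4643] size 0.0413 0.0804 ang 90.9
```

View pics/c1.png

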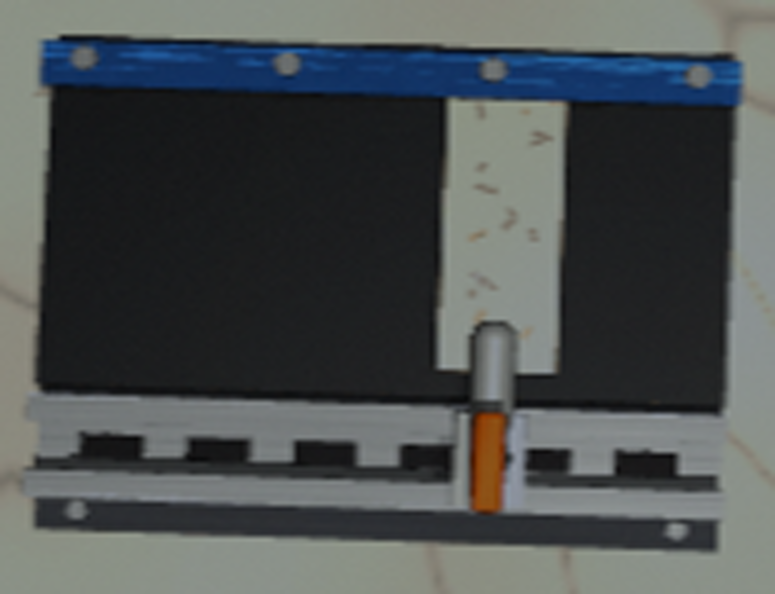

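```bash
python3 - <<'E'
from h import *
np.set_printoptions(precision=4,suppress=True)
T=manip.camera_model('top');Sd=manip.camera_model('side')
def c(X,Y,z):return onz(T,(X+.5)/5-.5+240,(Y+.5)/4.4-.5+185,z)[:2]
for n,X,Y,z in[('chF L',28,396,.046),('chF R',724,412,.046),('chB L',25,495,.046),('chB R',718,518,.046),('slotF L',36,462,.040),('slotF R',717,480,.04),('lip L',46,87,.0578),('lip R',741,106,.0578),('pale tl',447,98,.0468),('tr',567,101,.0468),('bl',436,370,.0468),('br',557,373,.0468)]:
    print(n,c(X,Y,z))
def tri(a,b):
    o1,d1=ray(T,*a);o2,d2=ray(Sd,*b)
    A=np.c_[d1,-d2];t=np.linalg.lstsq(A,o2-o1,rcond=None)[0]
    p,q=o1+t[0]*d1,o2+t[1]*d2;return (p+q)/2,np.linalg.norm(p-q)
for a,b,z in[((208.5,333.4),(157.3,209.4),.072),((337.5,289.5),(266.4,265.3),.104),((212.1,270.5),(214.5,183.),.072)]:
    print(tri(a,b),onz(T,*a,z),onz(Sd,*b,z))
print('dark tri',tri((440.4,292.7),(338,381.6)),tri((451.1,218),(417.5,340.2)))
E
```

```text
chF L [0.4783 0.1759]
chF R [ 0.466  -0.1418]
chB L [0.4271 0.1774]
chB R [ 0.4116 -0.138 ]
slotF L [0.444  0.1732]
slotF R [ 0.4309 -0.1383]
lip L [0.6383 0.1654]
lip R [ 0.6236 -0.1517]
pale tl [ 0.6311 -0.0177]
tr [ 0.6287 -0.0728]
bl [ 0.4894 -0.011 ]
br [ 0.4871 -0.0661]
(array([0.3488, 0.2549, 0.0657]), np.float64(0.0028463796389011486)) [0.348  0.2541 0.072 ] [0.3488 0.2482 0.072 ]
(array([ 0.4431, -0.0359,  0.0984]), np.float64(0.001513261844462238)) [ 0.4425 -0.0356  0.104 ] [ 0.4419 -0.0398  0.104 ]
(array([0.4894, 0.2469, 0.0666]), np.float64(0.0025709600950191733)) [0.4881 0.2463 0.072 ] [0.4884 0.2412 0.072 ]
dark tri (array([ 0.4315, -0.2745,  0.0036]), np.float64(0.0012999664329537163)) (array([ 0.6066, -0.3045,  0.0045]), np.float64(0.002580241303595337))
```

```bash
cat >> h.py <<'E'
from scipy.spatial.transform import Rotation as Ro
def Rpsi(d):  # tool down, tool y at angle d deg
    a=np.radians(d);y=np.array([np.cos(a),np.sin(a),0]);z=np.array([0,0,-1.]);return np.c_[np.cross(y,z),y,z]
def plan(wps,start=None):
    """wps: (xyz, psi); prints per call: shift units, turn units"""
    s=manip.read_state();p=np.array(s['tcp_pos']);R=np.array(s['ee_rot'])
    if start is not None: p=np.array(start[0],float);R=Rpsi(start[1])
    for xyz,psi in wps:
        while 1:
            d=R.T@(np.array(xyz)-p)/.12; w=Ro.from_matrix(R.T@Rpsi(psi)).as_rotvec()/np.pi
            f=max(1,np.abs(d).max(),np.linalg.norm(w)*180/50)
            d=np.round(d/f,3)
            w=np.round((w/f),3)
            print('  call',d.tolist(),w.tolist(),'' if f>1 else '<- %s %s'%(np.round(xyz,4).tolist(),psi))
            p=p+R@d*.12;R=R@Ro.from_rotvec(w*np.pi).as_matrix()
            if f==1:break
def st():
    s=manip.read_state();R=np.array(s['ee_rot']);print('t%.2f'%s['clock'],'p',np.round(s['tcp_pos'],4),'psi %.1f'%np.degrees(np.arctan2(R[1,1],R[0,1])),'z',np.round(R[:,2],3),'F',np.round(s['force'],1),'w %.4f'%s['width'],'g %.1f'%s['gripper_force'],'q6 %.2f'%s['q'][5]);return s
E
python3 -c "
from h import *
st();plan([([.4425,-.0357,.24],87.3)])"
```

```text
t0.10 p [0.2157 0.586  0.2141] psi 69.8 z [-0.001 -0.002 -1.   ] F [-0.1 -0.2 -0.8] w 0.0852 g 0.0 q6 -0.13
  call [-0.847, -1.0, -0.05] [-0.0, -0.0, -0.023] 
  call [-0.729, -1.0, -0.047] [-0.0, -0.0, -0.022] 
  call [-0.629, -1.0, -0.045] [-0.0, -0.0, -0.021] 
  call [-0.54, -1.0, -0.043] [-0.0, -0.0, -0.02] 
  call [-0.272, -0.589, -0.024] [-0.001, -0.0, -0.011] <- [0.4425, -0.0357, 0.24] 87.3
```

>>> play_rows([
  [-0.847, -1, -0.05, 0, 0, -0.023, 100],
  [-0.847, -1, -0.05, 0, 0, -0.023, 100],
  [-0.847, -1, -0.05, 0, 0, -0.023, 100],
  [-0.847, -1, -0.05, 0, 0, -0.023, 100],
  [-0.847, -1, -0.05, 0, 0, -0.023, 100],
])

```text
clock: 0.72
tcp_pos: [0.2698, 0.4392, 0.2211]
ee_rot: [[-0.961, 0.277, -0.0], [0.277, 0.961, 0.0], [0.0, 0.0, -1.0]]
force: [-1.1, -0.1, -0.2]
width: 0.0854
gripper_force: 0.0
```

>>> play_rows([
  [-0.729, -1, -0.047, 0, 0, -0.022, 100],
  [-0.729, -1, -0.047, 0, 0, -0.022, 100],
  [-0.729, -1, -0.047, 0, 0, -0.022, 100],
  [-0.729, -1, -0.047, 0, 0, -0.022, 100],
  [-0.729, -1, -0.047, 0, 0, -0.022, 100],
])

```text
clock: 1.35
tcp_pos: [0.3205, 0.3004, 0.2267]
ee_rot: [[-0.978, 0.209, -0.0], [0.209, 0.978, 0.001], [0.0, 0.0, -1.0]]
force: [-0.8, -0.8, 0.5]
width: 0.0853
gripper_force: 0.0
```

>>> play_rows([
  [-0.629, -1, -0.045, 0, 0, -0.021, 100],
  [-0.629, -1, -0.045, 0, 0, -0.021, 100],
  [-0.629, -1, -0.045, 0, 0, -0.021, 100],
  [-0.629, -1, -0.045, 0, 0, -0.021, 100],
  [-0.629, -1, -0.045, 0, 0, -0.021, 100],
])

```text
clock: 1.98
tcp_pos: [0.369, 0.1674, 0.232]
ee_rot: [[-0.99, 0.143, -0.001], [0.143, 0.99, 0.0], [0.001, 0.0, -1.0]]
force: [-0.3, 0.1, -0.4]
width: 0.0853
gripper_force: 0.0
```

>>> play_rows([
  [-0.54, -1, -0.043, 0, 0, -0.02, 100],
  [-0.54, -1, -0.043, 0, 0, -0.02, 100],
  [-0.54, -1, -0.043, 0, 0, -0.02, 100],
  [-0.54, -1, -0.043, 0, 0, -0.02, 100],
  [-0.54, -1, -0.043, 0, 0, -0.02, 100],
])

```text
clock: 2.6
tcp_pos: [0.4156, 0.0397, 0.237]
ee_rot: [[-0.997, 0.08, -0.001], [0.08, 0.997, 0.001], [0.001, 0.001, -1.0]]
force: [-0.9, 0.3, 0.6]
width: 0.0854
gripper_force: 0.0
```

>>> play_rows([
  [-0.272, -0.589, -0.024, -0.001, 0, -0.011, 60],
  [-0.272, -0.589, -0.024, -0.001, 0, -0.011, 60],
  [-0.272, -0.589, -0.024, -0.001, 0, -0.011, 60],
  [-0.272, -0.589, -0.024, -0.001, 0, -0.011, 60],
  [-0.272, -0.589, -0.024, -0.001, 0, -0.011, 60],
])

```text
clock: 3.22
tcp_pos: [0.4425, -0.034, 0.2401]
ee_rot: [[-0.999, 0.047, 0.0], [0.047, 0.999, 0.003], [-0.0, 0.003, -1.0]]
force: [-0.5, -2.0, 0.6]
width: 0.0511
gripper_force: 0.0
```

```bash
python3 - <<'E'
from h import *
st();c=manip.camera_model('wrist');print(c)
snap('wrist','w1.png');st()
E
```

```text
t3.23 p [ 0.4425 -0.034   0.2401] psi 87.3 z [ 0.     0.003 -1.   ] F [-0.5 -2.   0.6] w 0.0511 g 0.0 q6 -1.78
{'camera_matrix': array([[372.11107395,   0.        , 323.23683938],
       [  0.        , 372.11107395, 241.7550365 ],
       [  0.        ,   0.        ,   1.        ]]), 'origin': array([ 0.3649563 , -0.03113744,  0.39864687]), 'attitude': array([[ 0.04654662,  0.95301817,  0.29931553],
       [ 0.99890996, -0.04545992, -0.01059669],
       [ 0.00350802,  0.2994825 , -0.95409534]])}
t3.27 p [ 0.4425 -0.0341  0.2402] psi 87.3 z [ 0.     0.003 -1.   ] F [-0.3 -0.2 -0.3] w 0.0511 g 0.0 q6 -1.78
```

View pics/w1.png

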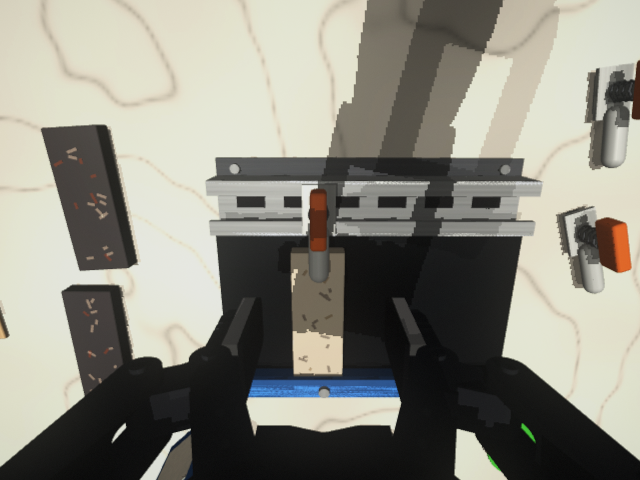

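```bash
python3 - <<'E'
from h import *
np.set_printoptions(precision=4,suppress=True)
im=cv2.imread('pics/w1.png');g=cv2.cvtColor(im,cv2.COLOR_BGR2GRAY).astype(int);H,S,V=cv2.split(cv2.cvtColor(im,cv2.COLOR_BGR2HSV))
for u in(270,365,460): print(u,list(zip(range(172,242),g[172:242,u].tolist())))
m=((H<16)&(S>140)&(V>50)).astype(np.uint8);m[:, :280]=0
cs,_=cv2.findContours(m,cv2.RETR_EXTERNAL,cv2.CHAIN_APPROX_NONE)
for c in cs:
    if cv2.contourArea(c)>200: print(cv2.contourArea(c),cv2.minAreaRect(c),cv2.boundingRect(c))
print(g[205,205:225],g[225,200:220],g[190,530:548],g[228,525:545])
E
```

```text
270 [(172, 89), (173, 87), (174, 87), (175, 74), (176, 68), (177, 69), (178, 70), (179, 69), (180, 97), (181, 173), (182, 190), (183, 197), (184, 196), (185, 197), (186, 193), (187, 188), (188, 186), (189, 185), (190, 184), (191, 179), (192, 182), (193, 183), (194, 183), (195, 186), (196, 186), (197, 188), (198, 192), (199, 188), (200, 184), (201, 183), (202, 183), (203, 179), (204, 177), (205, 178), (206, 180), (207, 182), (208, 181), (209, 182), (210, 177), (211, 179), (212, 158), (213, 150), (214, 151), (215, 153), (216, 152), (217, 152), (218, 95), (219, 64), (220, 56), (221, 131), (222, 172), (223, 179), (224, 180), (225, 186), (226, 182), (227, 178), (228, 177), (229, 176), (230, 173), (231, 171), (232, 184), (233, 202), (234, 209), (235, 159), (236, 76), (237, 42), (238, 41), (239, 41), (240, 41), (241, 41)]
365 [(172, 81), (173, 78), (174, 81), (175, 67), (176, 60), (177, 59), (178, 59), (179, 58), (180, 50), (181, 167), (182, 181), (183, 201), (184, 175), (185, 147), (186, 144), (187, 146), (188, 147), (189, 145), (190, 145), (191, 144), (192, 141), (193, 138), (194, 138), (
[... 1247 characters left out ...]
139), (231, 131), (232, 131), (233, 152), (234, 187), (235, 179), (236, 87), (237, 26), (238, 26), (239, 26), (240, 26), (241, 26)]
1414.5 ((612.9085083007812, 244.67684936523438), (54.55317687988281, 30.36867332458496), 83.6598129272461) (596, 218, 35, 54)
904.0 ((318.0, 220.0), (60.0, 16.0), 90.0) (310, 190, 17, 61)
248.0 ((635.5, 89.5), (57.0, 7.0), 90.0) (632, 61, 8, 58)
[225 219 213 212 219 226 229 228 229 229 229 229 225 198 176 176 175 176
 176 175] [230 229 229 229 230 229 230 229 226 202 180 180 180 180 181 182 181 182
 181 182] [171 170 170 170 170 169 170 169 169 170 173 194 223 223 223 223 223 223] [167 168 168 168 168 168 168 168 168 184 219 222 222 222 222 222 223 223
 222 223]
```

```bash
python3 - <<'E'
from h import *
np.set_printoptions(precision=4,suppress=True)
im=cv2.imread('pics/w1.png');g=cv2.cvtColor(im,cv2.COLOR_BGR2GRAY).astype(int)
s=st();W=manip.camera_model('wrist')
for u,a,b,c,d in[(270,180.3,195.7,220.8,235.2),(365,180.6,195.8,221.2,235.6),(460,180.8,195.9,221.5,235.8)]:
    P=[onz(W,u,v,.046)[:2] for v in(a,b,c,d)];print(u,*P,'mid',(P[0]+P[3])/2,(P[1]+P[2])/2, 'w',P[3][0]-P[0][0],P[2][0]-P[1][0])
print('ends',onz(W,209,225,.046),onz(W,534.3,228,.046))
print('handle top',onz(W,318,190,.104),onz(W,318,220,.104),onz(W,318,250,.104),'corners')
# pale strip edges
H,S,V=cv2.split(cv2.cvtColor(im,cv2.COLOR_BGR2HSV))
for v in(300,330,350): print(v,g[v,284:300].tolist(),g[v,336:352].tolist())
for u in(306,330): print(u,g[366:386,u].tolist(),g[240:260,u].tolist())
E
```

```text
t3.27 p [ 0.4425 -0.0341  0.2402] psi 87.3 z [ 0.     0.003 -1.   ] F [-0.3 -0.2 -0.3] w 0.0511 g 0.0 q6 -1.78
270 [ 0.4126 -0.0826] [ 0.4272 -0.0839] [ 0.4518 -0.0862] [ 0.4664 -0.0875] mid [ 0.4395 -0.085 ] [ 0.4395 -0.085 ] w 0.05385397430641681 0.024632090474663804
365 [0.4171 0.007 ] [0.4316 0.0068] [0.4566 0.0065] [0.4713 0.0063] mid [0.4442 0.0066] [0.4441 0.0066] w 0.054227332093065794 0.02504957564901339
460 [0.4215 0.0968] [0.436  0.0977] [0.4613 0.0993] [0.476  0.1002] mid [0.4487 0.0985] [0.4487 0.0985] w 0.05449019361370755 0.025369237652382193
ends [ 0.4532 -0.1461  0.046 ] [0.4714 0.1728 0.046 ]
handle top [ 0.4142 -0.0368  0.104 ] [ 0.4387 -0.038   0.104 ] [ 0.4645 -0.0393  0.104 ] corners
300 [29, 31, 29, 29, 30, 30, 31, 57, 106, 106, 106, 105, 106, 105, 105, 105] [105, 105, 105, 105, 104, 104, 102, 80, 20, 17, 18, 18, 18, 16, 17, 18]
330 [30, 30, 30, 30, 31, 32, 31, 33, 60, 102, 105, 105, 105, 106, 105, 105] [105, 105, 105, 106, 105, 104, 94, 49, 19, 19, 20, 21, 19, 21, 20, 20]
350 [31, 30, 32, 31, 32, 32, 31, 32, 104, 198, 211, 210, 210, 210, 210, 209] [209, 209, 209, 209, 209, 203, 158, 30, 29, 30, 32, 31, 31, 31, 31, 29]
306 [208, 208, 208, 208, 208, 208, 209, 142, 83, 74, 55, 42, 41, 48, 78, 87, 87, 87, 87, 96] [25, 25, 26, 24, 26, 24, 25, 41, 56, 58, 58, 59, 58, 89, 104, 107, 107, 107, 107, 108]
330 [208, 200, 189, 186, 177, 165, 198, 186, 108, 73, 51, 38, 37, 47, 78, 85, 86, 85, 85, 92] [21, 22, 21, 21, 21, 21, 20, 40, 54, 58, 58, 57, 57, 87, 102, 106, 106, 106, 105, 106]
```

```bash
cat >> h.py <<'E'
slot0=np.array([.4446,.0143]);ex=np.array([.9988,-.0501]);ey=np.array([.0501,.9988]);stop0=slot0+.195*ex
def slot(x,y,z=.046): return np.r_[slot0+x*ex+y*ey,z]
def stop(x,y,z=.0268): return np.r_[stop0+x*ex+y*ey,z]
def jig(p): d=np.array(p)[:2]-stop0;return np.array([d@ex,d@ey])
E
python3 -c "
from h import *
s=st();print(jig([.559,-.042]))
x=slot(0,-.0519)[:2];x[1]=-.0378;print(x)
plan([([*x,.125],87.1),([*x,.086],87.1)])"
```

```text
t3.27 p [ 0.4425 -0.0341  0.2402] psi 87.3 z [ 0.     0.003 -1.   ] F [-0.3 -0.2 -0.3] w 0.0511 g 0.0 q6 -1.78
[-0.07793838 -0.050501  ]
[ 0.44199981 -0.0378    ]
  call [0.003, -0.034, 0.96] [0.001, 0.0, 0.001] <- [0.442, -0.0378, 0.125] 87.1
  call [-0.0, 0.0, 0.325] [0.0, 0.0, 0.0] <- [0.442, -0.0378, 0.086] 87.1
```

>>> play_rows([
  [0.003, -0.034, 0.5, 0.001, 0, 0.001, 60],
  [0.003, -0.034, 0.96, 0.001, 0, 0.001, 60],
  [0.003, -0.034, 0.96, 0.001, 0, 0.001, 60],
  [0.003, -0.034, 0.96, 0.001, 0, 0.001, 60],
  [0.003, -0.034, 0.96, 0.001, 0, 0.001, 60],
])

```text
clock: 3.9
tcp_pos: [0.4444, -0.0393, 0.1279]
ee_rot: [[-0.999, 0.051, 0.005], [0.051, 0.999, -0.001], [-0.005, -0.001, -1.0]]
force: [0.5, 0.0, 0.5]
width: 0.0516
gripper_force: 0.0
```

>>> play_rows([
  [0, 0, 0.2, 0, 0, 0, 60],
  [0, 0, 0.325, 0, 0, 0, 60],
  [0, 0, 0.325, 0, 0, 0, 60],
  [0, 0, 0.325, 0, 0, 0, 40],
  [0, 0, 0.325, 0, 0, 0, 40],
])

```text
clock: 4.53
tcp_pos: [0.4429, -0.0391, 0.0868]
ee_rot: [[-0.999, 0.051, 0.001], [0.051, 0.999, -0.0], [-0.001, -0.0, -1.0]]
force: [0.4, 0.4, -0.2]
width: 0.0344
gripper_force: 0.0
```

```bash
python3 - <<'E'
from h import *
st();snap('wrist','w2.png')
E
```

```text
t4.53 p [ 0.4429 -0.0391  0.0868] psi 87.1 z [ 0.001 -0.    -1.   ] F [ 0.4  0.4 -0.2] w 0.0344 g 0.0 q6 -1.79
```

View pics/w2.png

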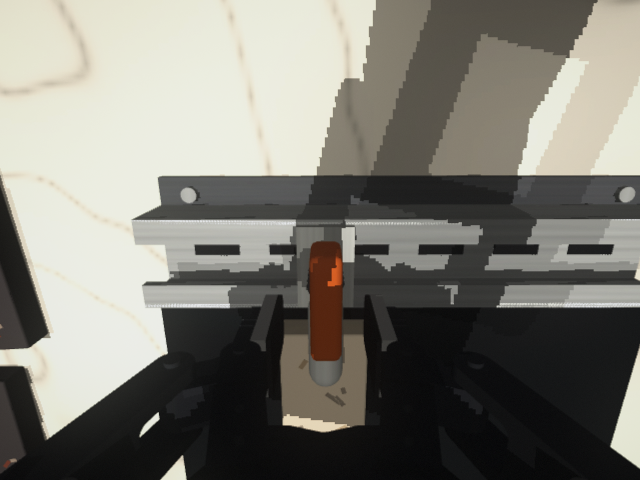

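```bash
python3 - <<'E'
from h import *
s=st();W=manip.camera_model('wrist');p=s['tcp_pos']
for dz in(-.008,0,.011): print(proj(W,p+[0,0,dz]))
for v in(240,262,300,355,360): print(v,onz(W,325,v,.104),onz(W,325,v,.078))
E
```

```text
t4.58 p [ 0.4428 -0.039   0.0867] psi 87.1 z [ 0.001 -0.    -1.   ] F [-0.6  0.1 -0.8] w 0.0340 g 0.0 q6 -1.79
[323.73188701 290.94510766]
[323.74907556 298.22865065]
[323.77532146 309.35019126]
240 [ 0.40891686 -0.03681662  0.104     ] [ 0.4169786  -0.03710733  0.078     ]
262 [ 0.41822608 -0.0372803   0.104     ] [ 0.42800274 -0.03765643  0.078     ]
300 [ 0.43516588 -0.03812405  0.104     ] [ 0.44806315 -0.03865562  0.078     ]
355 [ 0.46182196 -0.03945176  0.104     ] [ 0.47962978 -0.04022792  0.078     ]
360 [ 0.46438221 -0.03957928  0.104     ] [ 0.48266167 -0.04037893  0.078     ]
```

>>> play_rows([
  [0, 0, 0, 0, 0, 0, 0],
  [0, 0, 0, 0, 0, 0, 0],
  [0, 0, 0, 0, 0, 0, 0],
  [0, 0, 0, 0, 0, 0, 0],
  [0, 0, 0, 0, 0, 0, 0],
])

```text
clock: 5.2
tcp_pos: [0.4425, -0.0388, 0.0865]
ee_rot: [[-0.999, 0.051, 0.001], [0.051, 0.999, 0.0], [-0.001, 0.0, -1.0]]
force: [-1.0, 1.8, 5.4]
width: 0.0095
gripper_force: 59.0
```

>>> play_rows([
  [0, 0, 0.03, 0, 0, 0, 0],
  [0, 0, 0.055, 0, 0, 0, 0],
  [0, 0, 0.055, 0, 0, 0, 0],
  [0, 0, 0.055, 0, 0, 0, 0],
  [0, 0, 0.055, 0, 0, 0, 0],
])

```text
clock: 5.82
tcp_pos: [0.4427, -0.0388, 0.0806]
ee_rot: [[-0.999, 0.051, 0.001], [0.051, 0.999, -0.0], [-0.001, 0.0, -1.0]]
force: [-4.5, 1.9, 12.2]
width: 0.0098
gripper_force: 61.0
```

>>> play_rows([
  [0, 0, 0.007, 0, 0, 0.04, 0],
  [0, 0, 0.007, 0, 0, 0.09, 0],
  [0, 0, 0.007, 0, 0, 0.14, 0],
  [0, 0, 0.007, 0, 0, 0.2, 0],
  [0, 0, 0.007, 0, 0, 0.25, 0],
])

```text
clock: 6.45
tcp_pos: [0.4436, -0.039, 0.0802]
ee_rot: [[-0.666, 0.746, 0.003], [0.746, 0.666, -0.001], [-0.002, 0.002, -1.0]]
force: [-1.3, 2.3, 12.7]
width: 0.0095
gripper_force: 61.8
```

>>> play_rows([
  [0, 0, 0, 0, 0, 0.05, 0],
  [0, 0, 0, 0, 0, 0.1, 0],
  [0, 0, 0, 0, 0, 0.15, 0],
  [0, 0, 0, 0, 0, 0.2, 0],
  [0, 0, 0, 0, 0, 0.25, 0],
])

```text
clock: 7.08
tcp_pos: [0.4452, -0.0397, 0.081]
ee_rot: [[0.056, 0.998, 0.006], [0.998, -0.056, -0.002], [-0.001, 0.006, -1.0]]
force: [2.9, -1.1, 11.9]
width: 0.0092
gripper_force: 61.5
```

>>> play_rows([
  [0, 0, 0, 0, 0, 0, 0],
  [0, 0, 0, 0, 0, 0, 0],
  [0, 0, -0.04, 0, 0, 0, 0],
  [0, 0, -0.08, 0, 0, 0, 0],
  [0, 0, -0.08, 0, 0, 0, 0],
])

```text
clock: 7.7
tcp_pos: [0.4436, -0.0394, 0.0891]
ee_rot: [[0.051, 0.999, 0.003], [0.999, -0.051, -0.001], [-0.001, 0.003, -1.0]]
force: [2.4, -0.3, 4.1]
width: 0.0095
gripper_force: 58.9
```

```bash
python3 - <<'E'
from h import *
st();snap('wrist','w3.png')
E
```

```text
t7.70 p [ 0.4436 -0.0394  0.0891] psi -2.9 z [ 0.003 -0.001 -1.   ] F [ 2.4 -0.3  4.1] w 0.0095 g 58.9 q6 -0.21
```

View pics/w3.png

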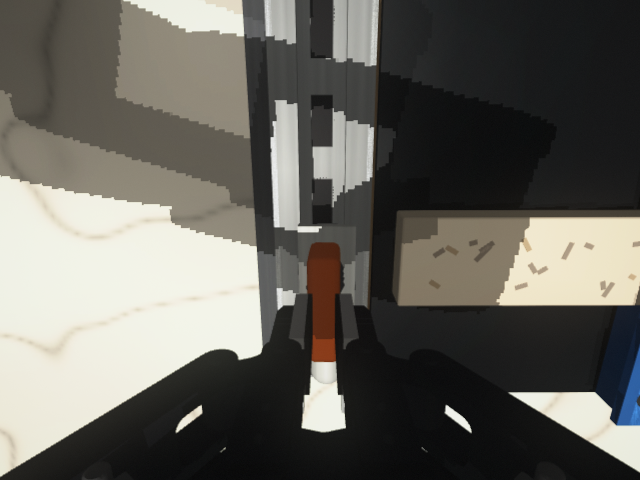

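>>> play_rows([
  [0, 0, 0, 0, 0, 0, 60],
  [0, 0, 0, 0, 0, 0, 60],
  [0, 0, 0, 0, 0, 0, 60],
  [0, 0, -0.3, 0, 0, 0, 60],
  [0, 0, -0.7, 0, 0, 0, 80],
])

```text
clock: 8.38
tcp_pos: [0.4404, -0.0384, 0.1712]
ee_rot: [[0.051, 0.999, -0.005], [0.999, -0.051, 0.001], [0.001, -0.005, -1.0]]
force: [0.1, 0.6, 0.4]
width: 0.0678
gripper_force: 0.0
```

```bash
python3 - <<'E'
from h import *
st()
im=snap('top','top1.png');T=manip.camera_model('top')
a=cv2.absdiff(im,cv2.imread('pics/top0.png'))
for u in(512,520,530): print(u,[tuple(x) for x in im[218:304,u,[0,2]].tolist()])
p=stop(-.078,-.0505)[:2];print(p)
plan([([*p,.16],87.1),([*p,.075],87.1),([*p,.035],87.1)])
E
```

```text
t8.38 p [ 0.4404 -0.0384  0.1712] psi -2.9 z [-0.005  0.001 -1.   ] F [0.1 0.6 0.4] w 0.0678 g 0.0 q6 -0.21
512 [(141, 147), (140, 146), (139, 145), (138, 144), (102, 115), (77, 146), (79, 147), (78, 147), (79, 148), (80, 148), (78, 148), (79, 147), (79, 148), (80, 148), (79, 147), (76, 142), (37, 75), (62, 136), (60, 147), (62, 147), (66, 147), (70, 146), (74, 147), (73, 148), (70, 143), (41, 94), (80, 148), (78, 147), (80, 148), (78, 147), (79, 147), (78, 148), (78, 147), (78, 146), (80, 148), (80, 148), (79, 148), (79, 147), (79, 147), (78, 147), (77, 147), (78, 148), (77, 147), (77, 147), (78, 146), (76, 146), (76, 146), (76, 146), (77, 147), (77, 147), (76, 145), (77, 145), (76, 146), (76, 144), (76, 145), (74, 144), (75, 144), (75, 144), (70, 137), (32, 63), (30, 72), (65, 148), (62, 147), (67, 147), (69, 147), (74, 147), (73, 147), (71, 147), (76, 146), (71, 138), (71, 138), (71, 136), (71, 136), (70, 136), (70, 137), (70, 136), (69, 136), (70, 136), (70, 136), (70, 135), (71, 137), (72, 125), (126, 142), (130, 145), (131, 146), (131, 146)]
520 [(140, 146), (139, 146), (142, 1
[... 1493 characters left out ...]
 146), (87, 147), (86, 145), (87, 146), (87, 147), (86, 146), (86, 146), (83, 141), (33, 70), (65, 147), (60, 146), (62, 147), (67, 147), (71, 146), (72, 146), (71, 146), (71, 143), (60, 116), (85, 147), (85, 146), (85, 146), (84, 146), (83, 146), (82, 145), (82, 146), (82, 146), (82, 146), (83, 148), (82, 146), (81, 142), (92, 109), (124, 139), (126, 142), (128, 144), (130, 146)]
[ 0.55892955 -0.0420011 ]
  call [0.016, 0.527, 0.092] [0.001, 0.001, -0.278] 
  call [-0.316, 0.281, 0.073] [0.0, 0.001, -0.222] <- [0.5589, -0.042, 0.16] 87.1
  call [0.0, -0.001, 0.708] [0.0, -0.0, -0.0] <- [0.5589, -0.042, 0.075] 87.1
  call [0.0, -0.001, 0.333] [0.0, -0.0, -0.0] <- [0.5589, -0.042, 0.035] 87.1
```

>>> play_rows([
  [0.016, 0.527, 0.092, 0, 0, -0.055, 88],
  [0.016, 0.527, 0.092, 0, 0, -0.11, 88],
  [0.016, 0.527, 0.092, 0, 0, -0.165, 88],
  [0.016, 0.527, 0.092, 0, 0, -0.22, 88],
  [0.016, 0.527, 0.092, 0, 0, -0.278, 88],
])

```text
clock: 9.05
tcp_pos: [0.505, -0.0401, 0.1603]
ee_rot: [[-0.737, 0.676, -0.001], [0.676, 0.737, 0.0], [0.001, -0.001, -1.0]]
force: [-1.0, 0.5, -0.2]
width: 0.0752
gripper_force: 0.0
```

>>> play_rows([
  [-0.316, 0.281, 0.073, 0, 0, -0.055, 88],
  [-0.316, 0.281, 0.073, 0, 0, -0.11, 88],
  [-0.316, 0.281, 0.073, 0, 0, -0.165, 88],
  [-0.316, 0.281, 0.073, 0, 0, -0.222, 88],
  [-0.316, 0.281, 0.073, 0, 0, -0.222, 88],
])

```text
clock: 9.68
tcp_pos: [0.5558, -0.0412, 0.1516]
ee_rot: [[-0.999, 0.053, -0.001], [0.053, 0.999, 0.0], [0.001, 0.0, -1.0]]
force: [0.2, -0.3, 0.3]
width: 0.0749
gripper_force: 0.0
```

>>> play_rows([
  [0, 0, 0.4, 0, 0, 0, 88],
  [0, 0, 0.708, 0, 0, 0, 88],
  [0, 0, 0.708, 0, 0, 0, 88],
  [0, 0, 0.708, 0, 0, 0, 88],
  [0, 0, 0.708, 0, 0, 0, 88],
])

```text
clock: 10.3
tcp_pos: [0.5579, -0.0417, 0.0697]
ee_rot: [[-0.999, 0.052, 0.004], [0.052, 0.999, -0.001], [-0.004, -0.001, -1.0]]
force: [0.0, 0.4, -0.2]
width: 0.0751
gripper_force: 0.0
```

```bash
python3 - <<'E'
from h import *
s=st();im=snap('wrist','w4.png');W=manip.camera_model('wrist')
g=cv2.cvtColor(im,cv2.COLOR_BGR2GRAY).astype(int)
print([ (k,proj(W,stop(x,y,.0468)).round().tolist()) for k,x,y in[('nr',-.15,-.078),('nl',-.15,-.023),('m',-.075,-.05)]])
print('clip1',proj(W,slot(0,-.052,.107)))
p=stop(-.078,-.0505)[:2];plan([([*p,.034],87.1)])
T=manip.camera_model('top');print('rack',onz(T,521.2,260.3,.024),onz(T,520.8,238.7,.024),onz(T,522,282,.024))
E
```

```text
t10.30 p [ 0.5579 -0.0417  0.0697] psi 87.0 z [ 0.004 -0.001 -1.   ] F [ 0.   0.4 -0.2] w 0.0751 g 0.0 q6 -1.73
[('nr', [264.0, 140.0]), ('nl', [381.0, 140.0]), ('m', [324.0, 286.0])]
clip1 [316.74038408 -18.65083837]
  call [-0.009, -0.002, 0.296] [-0.0, 0.001, -0.0] <- [0.5589, -0.042, 0.034] 87.1
rack [ 0.50340526 -0.45836653  0.024     ] [ 0.55326012 -0.45921295  0.024     ] [ 0.45357241 -0.45842898  0.024     ]
```

View pics/w4.png

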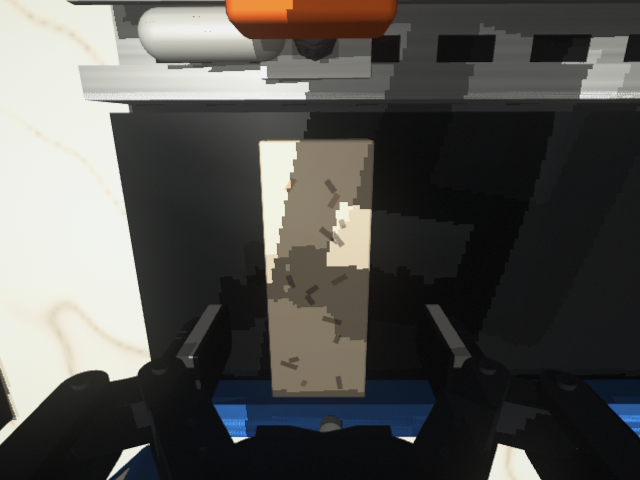

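>>> play_rows([
  [-0.009, -0.02, 0.2, 0, 0, 0, 88],
  [-0.009, -0.02, 0.296, 0, 0, 0, 88],
  [-0.009, -0.02, 0.296, 0, 0, 0, 88],
  [-0.009, -0.02, 0.296, 0, 0, 0, 88],
  [-0.009, -0.02, 0.296, 0, 0, 0, 50],
])

```text
clock: 10.98
tcp_pos: [0.5579, -0.0439, 0.0327]
ee_rot: [[-0.999, 0.051, 0.001], [0.051, 0.999, -0.0], [-0.001, -0.0, -1.0]]
force: [-0.8, 0.6, -0.6]
width: 0.0586
gripper_force: 0.0
```

>>> play_rows([
  [0, 0, 0, 0, 0, 0, 20],
  [0, 0, 0, 0, 0, 0, 20],
  [0, 0, 0, 0, 0, 0, 20],
  [0, 0, 0, 0, 0, 0, 20],
  [0, 0, 0, 0, 0, 0, 20],
])

```text
clock: 11.6
tcp_pos: [0.5571, -0.0438, 0.0318]
ee_rot: [[-0.999, 0.051, -0.0], [0.051, 0.999, -0.0], [0.0, -0.0, -1.0]]
force: [0.1, -0.6, 0.4]
width: 0.0171
gripper_force: 0.0
```

```bash
python3 - <<'E'
from h import *
s=st();im=snap('wrist','w5.png')
E
```

```text
t11.60 p [ 0.5571 -0.0438  0.0318] psi 87.1 z [-0. -0. -1.] F [ 0.1 -0.6  0.4] w 0.0171 g 0.0 q6 -1.74
```

View pics/w5.png

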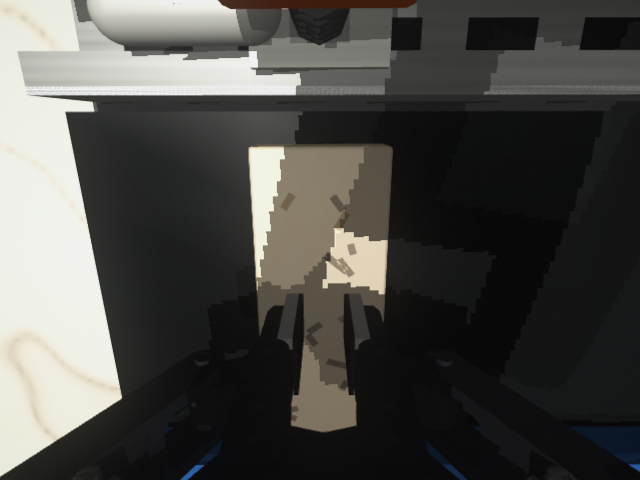

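```bash
python3 - <<'E'
from h import *
s=st();W=manip.camera_model('wrist');p=s['tcp_pos'];R=s['ee_rot']
for z in(-.008,0,.008,.011,.016,.03): print(z,[proj(W,p+R@np.array([dx,y,-z])).round(0).tolist() for y in(-.0085,.0085) for dx in(.011,-.011)])
print(W['origin']-p, [proj(W,stop(-.15,y,z)).round().tolist() for y in(-.08,-.025) for z in(.0268,.0468,.06)])
im=cv2.imread('pics/w5.png');cv2.imwrite('pics/c5.png',cv2.resize(im[240:440,220:430],None,fx=3.5,fy=3,interpolation=cv2.INTER_CUBIC))
E
```

```text
t11.65 p [ 0.5571 -0.0438  0.0318] psi 87.1 z [-0.  0. -1.] F [0.1 1.2 0.1] w 0.0169 g 0.0 q6 -1.74
-0.008 [[306.0, 270.0], [307.0, 311.0], [341.0, 270.0], [341.0, 311.0]]
0 [[305.0, 277.0], [306.0, 319.0], [342.0, 277.0], [341.0, 319.0]]
0.008 [[304.0, 284.0], [305.0, 328.0], [343.0, 284.0], [342.0, 328.0]]
0.011 [[304.0, 286.0], [305.0, 331.0], [343.0, 286.0], [343.0, 331.0]]
0.016 [[303.0, 291.0], [304.0, 337.0], [344.0, 291.0], [343.0, 337.0]]
0.03 [[302.0, 307.0], [303.0, 356.0], [346.0, 307.0], [345.0, 356.0]]
[-0.07744093  0.00374334  0.15851639] [[259.0, 143.0], [250.0, 145.0], [242.0, 147.0], [388.0, 143.0], [397.0, 145.0], [404.0, 147.0]]
```

View pics/c5.png

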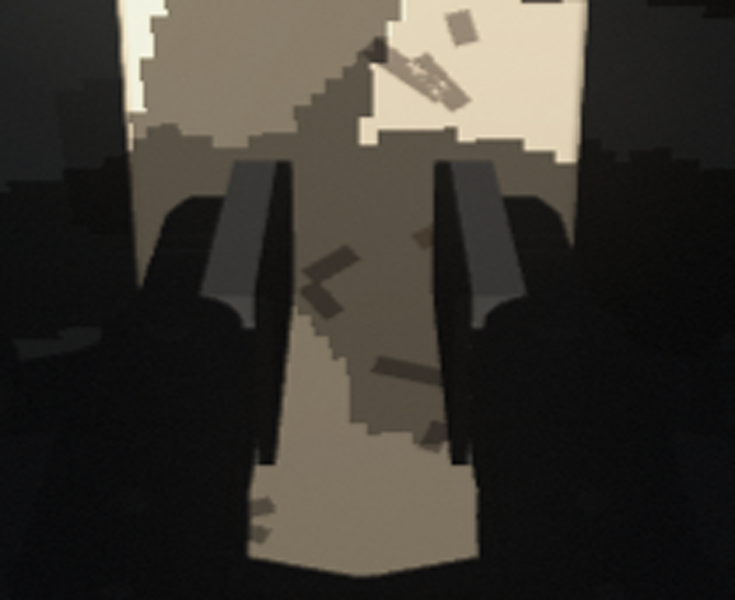

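>>> play_rows([
  [0, 0, 0, 0, 0, 0, 88],
  [0, 0, 0, 0, 0, 0, 88],
  [0, 0, 0, 0, 0, 0, 88],
  [0, 0, 0, 0, 0, 0, 88],
  [0, 0, 0.04, 0, 0, 0, 88],
])

```text
clock: 12.28
tcp_pos: [0.5576, -0.0438, 0.0273]
ee_rot: [[-0.999, 0.051, 0.001], [0.051, 0.999, -0.0], [-0.001, -0.0, -1.0]]
force: [-0.3, -0.7, 0.2]
width: 0.0751
gripper_force: 0.0
```

>>> play_rows([
  [0, 0, 0.04, 0, 0, 0, 88],
  [0, 0, 0.08, 0, 0, 0, 88],
  [0, 0, 0.125, 0, 0, 0, 88],
  [0, 0, 0.125, 0, 0, 0, 80],
  [0, 0, 0.125, 0, 0, 0, 76],
])

```text
clock: 12.9
tcp_pos: [0.5572, -0.0438, 0.0121]
ee_rot: [[-0.999, 0.051, 0.0], [0.051, 0.999, -0.0], [-0.0, -0.0, -1.0]]
force: [-0.1, 0.6, -0.1]
width: 0.0651
gripper_force: 0.0
```

```bash
python3 - <<'E'
from h import *
s=st();im=snap('wrist','w6.png');cv2.imwrite('pics/c6.png',im[200:460,100:560])
E
```

```text
t12.90 p [ 0.5572 -0.0438  0.0121] psi 87.1 z [ 0. -0. -1.] F [-0.1  0.6 -0.1] w 0.0651 g 0.0 q6 -1.74
```

View pics/c6.png

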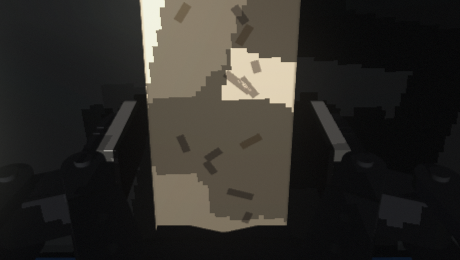

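>>> play_rows([
  [0, 0, 0, 0, 0, 0, 40],
  [0, 0, 0, 0, 0, 0, 40],
  [0, 0, 0, 0, 0, 0, 40],
  [0, 0, 0, 0, 0, 0, 40],
  [0, 0, 0, 0, 0, 0, 40],
])

```text
clock: 13.58
tcp_pos: [0.5574, -0.0441, 0.0129]
ee_rot: [[-0.999, 0.051, 0.0], [0.051, 0.999, -0.001], [-0.001, -0.001, -1.0]]
force: [-2.6, -1.2, 4.9]
width: 0.0535
gripper_force: 65.7
```

>>> play_rows([
  [0, 0, -0.02, 0, 0, 0, 40],
  [0, 0, -0.02, 0, 0, 0, 40],
  [0.12, 0, -0.02, 0, 0, 0, 40],
  [0.12, 0, -0.02, 0, 0, 0, 40],
  [0.12, 0, -0.1, 0, 0, 0, 40],
])

```text
clock: 14.2
tcp_pos: [0.5421, -0.0428, 0.0234]
ee_rot: [[-0.999, 0.051, -0.002], [0.051, 0.999, 0.0], [0.002, 0.0, -1.0]]
force: [-0.1, 0.2, -4.1]
width: 0.0535
gripper_force: 64.5
```

```bash
python3 - <<'E'
from h import *
s=st()
E
```

```text
t14.20 p [ 0.5421 -0.0428  0.0234] psi 87.1 z [-0.002  0.    -1.   ] F [-0.1  0.2 -4.1] w 0.0535 g 64.5 q6 -1.74
```

```bash
python3 - <<'E'
from h import *
s=st()
p=s['tcp_pos']
plan([([p[0],p[1],.14],87.1),([.499,-.4585,.13],90),([.499,-.4585,.03],90),([.499,-.4585,.0115],90)])
E
```

```text
t14.20 p [ 0.5421 -0.0428  0.0234] psi 87.1 z [-0.002  0.    -1.   ] F [-0.1  0.2 -4.1] w 0.0535 g 64.5 q6 -1.74
  call [0.002, 0.0, -0.972] [0.0, -0.001, -0.0] <- [0.5421, -0.0428, 0.14] 87.1
  call [0.052, -1.0, 0.024] [0.0, 0.0, -0.005] 
  call [0.068, -1.0, 0.023] [0.0, 0.0, -0.005] 
  call [0.083, -1.0, 0.024] [0.0, 0.0, -0.004] 
  call [0.046, -0.473, 0.011] [0.0, 0.0, -0.002] <- [0.499, -0.4585, 0.13] 90
  call [0.001, -0.0, 0.833] [0.0, 0.0, -0.0] <- [0.499, -0.4585, 0.03] 90
  call [0.0, -0.0, 0.155] [0.0, 0.0, -0.0] <- [0.499, -0.4585, 0.0115] 90
```

>>> play_rows([
  [0.002, 0, -0.3, 0, 0, 0, 40],
  [0.002, 0, -0.6, 0, 0, 0, 40],
  [0.002, 0, -0.972, 0, 0, 0, 40],
  [0.002, 0, -0.972, 0, 0, 0, 40],
  [0.002, 0, -0.972, 0, 0, 0, 40],
])

```text
clock: 14.82
tcp_pos: [0.5422, -0.0429, 0.14]
ee_rot: [[-0.999, 0.051, -0.001], [0.051, 0.999, 0.0], [0.001, 0.0, -1.0]]
force: [0.1, 0.3, -6.0]
width: 0.0534
gripper_force: 65.2
```

>>> play_rows([
  [0.015, -0.3, 0.024, 0, 0, -0.005, 40],
  [0.03, -0.6, 0.024, 0, 0, -0.005, 40],
  [0.052, -1, 0.024, 0, 0, -0.005, 40],
  [0.052, -1, 0.024, 0, 0, -0.005, 40],
  [0.052, -1, 0.024, 0, 0, -0.005, 40],
])

```text
clock: 15.45
tcp_pos: [0.5289, -0.1619, 0.1357]
ee_rot: [[-0.999, 0.037, -0.003], [0.036, 0.999, 0.002], [0.003, 0.002, -1.0]]
force: [0.3, 0.0, -3.9]
width: 0.0537
gripper_force: 65.4
```

>>> play_rows([
  [0.02, -0.4, 0.023, 0, 0, -0.005, 40],
  [0.05, -0.8, 0.023, 0, 0, -0.005, 40],
  [0.068, -1, 0.023, 0, 0, -0.005, 40],
  [0.068, -1, 0.023, 0, 0, -0.005, 40],
  [0.068, -1, 0.023, 0, 0, -0.005, 40],
])

```text
clock: 16.08
tcp_pos: [0.5177, -0.2806, 0.1344]
ee_rot: [[-1.0, 0.019, -0.001], [0.019, 1.0, 0.002], [0.001, 0.002, -1.0]]
force: [-0.1, -0.1, -3.9]
width: 0.0532
gripper_force: 71.1
```

>>> play_rows([
  [0.03, -0.4, 0.024, 0, 0, -0.004, 40],
  [0.06, -0.8, 0.024, 0, 0, -0.004, 40],
  [0.083, -1, 0.024, 0, 0, -0.004, 40],
  [0.083, -1, 0.024, 0, 0, -0.004, 40],
  [0.083, -1, 0.024, 0, 0, -0.004, 40],
])

```text
clock: 16.7
tcp_pos: [0.5057, -0.4002, 0.1318]
ee_rot: [[-1.0, 0.006, -0.0], [0.006, 1.0, 0.002], [0.0, 0.002, -1.0]]
force: [-0.4, 0.3, -5.0]
width: 0.0531
gripper_force: 71.2
```

>>> play_rows([
  [0.02, -0.2, 0.011, 0, 0, -0.002, 40],
  [0.046, -0.473, 0.011, 0, 0, -0.002, 40],
  [0.046, -0.473, 0.011, 0, 0, -0.002, 40],
  [0.046, -0.473, 0.011, 0, 0, -0.002, 40],
  [0.046, -0.473, 0.011, 0, 0, -0.002, 40],
])

```text
clock: 17.32
tcp_pos: [0.4997, -0.4577, 0.1307]
ee_rot: [[-1.0, -0.0, -0.0], [-0.0, 1.0, 0.001], [0.0, 0.001, -1.0]]
force: [-0.6, 0.1, -5.5]
width: 0.0533
gripper_force: 71.2
```

```bash
python3 - <<'E'
from h import *
s=st();im=snap('top','top2.png');snap('side','side2.png')
plan([([.499,-.4585,.03],90),([.499,-.4585,.0115],90)])
T=manip.camera_model('top')
m=((im.max(2)<75)&(im.max(2).astype(int)-im.min(2)<40)).astype(np.uint8)
cs,_=cv2.findContours(m,cv2.RETR_EXTERNAL,cv2.CHAIN_APPROX_NONE)
for c in cs:
    if 800<cv2.contourArea(c)<2000: r=cv2.minAreaRect(c);print(r,onz(T,*r[0],.02))
E
```

```text
t17.32 p [ 0.4997 -0.4577  0.1307] psi 90.0 z [-0.     0.001 -1.   ] F [-0.6  0.1 -5.5] w 0.0533 g 71.2 q6 -2.43
  call [0.006, -0.005, 0.841] [0.0, 0.0, -0.0] <- [0.499, -0.4585, 0.03] 90
  call [0.0, 0.0, 0.154] [0.0, 0.0, -0.0] <- [0.499, -0.4585, 0.0115] 90
```

>>> play_rows([
  [0.006, -0.005, 0.3, 0, 0, 0, 40],
  [0.006, -0.005, 0.6, 0, 0, 0, 40],
  [0.006, -0.005, 0.841, 0, 0, 0, 40],
  [0.006, -0.005, 0.841, 0, 0, 0, 40],
  [0.006, -0.005, 0.841, 0, 0, 0, 40],
])

```text
clock: 18.05
tcp_pos: [0.4995, -0.4598, 0.0314]
ee_rot: [[-1.0, 0.001, 0.001], [0.001, 1.0, -0.001], [-0.001, -0.001, -1.0]]
force: [1.2, -0.9, -3.5]
width: 0.0534
gripper_force: 71.1
```

>>> play_rows([
  [0, 0, 0.06, 0, 0, 0, 40],
  [0, 0, 0.11, 0, 0, 0, 40],
  [0, 0, 0.154, 0, 0, 0, 40],
  [0, 0, 0.16, 0, 0, 0, 40],
  [0, 0, 0.16, 0, 0, 0, 40],
])

```text
clock: 18.68
tcp_pos: [0.4987, -0.4592, 0.0106]
ee_rot: [[-1.0, 0.001, -0.0], [0.001, 1.0, 0.0], [0.0, 0.0, -1.0]]
force: [-0.1, -0.5, -4.3]
width: 0.0534
gripper_force: 71.2
```

>>> play_rows([
  [0, 0, 0.015, 0, 0, 0, 40],
  [0, 0, 0.015, 0, 0, 0, 40],
  [0, 0, 0.015, 0, 0, 0, 80],
  [0, 0, 0.015, 0, 0, 0, 80],
  [0, 0, 0.015, 0, 0, 0, 85],
])

```text
clock: 19.3
tcp_pos: [0.499, -0.4595, 0.0091]
ee_rot: [[-1.0, 0.001, 0.001], [0.001, 1.0, -0.0], [-0.001, -0.0, -1.0]]
force: [-0.5, 0.2, 0.0]
width: 0.0724
gripper_force: 0.0
```

>>> play_rows([
  [0, 0, -0.3, 0, 0, 0, 85],
  [0, 0, -0.7, 0, 0, 0, 85],
  [0, 0, -1, 0, 0, 0, 85],
  [0, 0, -1, 0, 0, 0, 85],
  [0, 0, -1, 0, 0, 0, 85],
])

```text
clock: 19.92
tcp_pos: [0.4985, -0.4589, 0.1282]
ee_rot: [[-1.0, 0.001, -0.001], [0.001, 1.0, 0.001], [0.001, 0.001, -1.0]]
force: [-0.7, -0.7, -0.2]
width: 0.0728
gripper_force: 0.0
```

>>> play_rows([
  [0.2, 0.3, -0.3, 0, 0, 0, 85],
  [0.3, 0.8, -0.5, 0, 0, 0, 85],
  [0.3, 1, -0.5, 0, 0, 0, 85],
  [0.3, 1, -0.5, 0, 0, 0, 85],
  [0.3, 1, -0.5, 0, 0, 0, 85],
])

```text
clock: 20.55
tcp_pos: [0.4624, -0.3393, 0.1875]
ee_rot: [[-1.0, 0.001, -0.002], [0.001, 1.0, 0.001], [0.002, 0.001, -1.0]]
force: [0.1, -1.0, 0.0]
width: 0.0729
gripper_force: 0.0
```

```bash
python3 - <<'E'
from h import *
s=st();im=snap('wrist','w7.png');W=manip.camera_model('wrist');t=snap('top','top3.png')
cv2.imwrite('pics/m3.png',np.hstack([cv2.resize(im,(420,315)),cv2.resize(t[100:415,220:600],(380,315))]))
E
```

```text
t20.55 p [ 0.4624 -0.3393  0.1875] psi 89.9 z [-0.002  0.001 -1.   ] F [ 0.1 -1.   0. ] w 0.0729 g 0.0 q6 -2.34
```

View pics/m3.png

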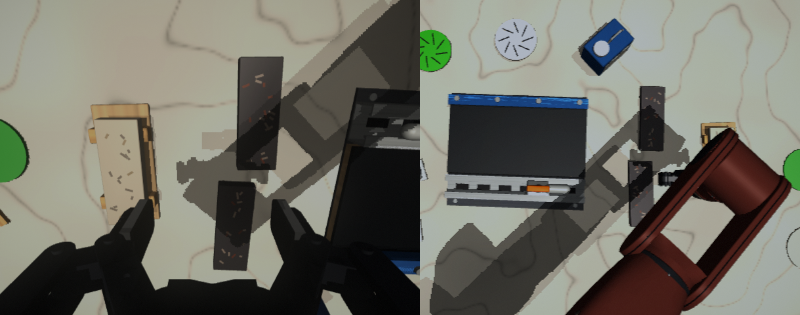

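```bash
python3 - <<'E'
from h import *
np.set_printoptions(precision=4,suppress=True)
im=cv2.imread('pics/w7.png');W=manip.camera_model('wrist')
V=im.max(2).astype(int)
for v in(120,170,220): print(v,list(zip(range(355,436),V[v,355:436].tolist()))[::2])
for u in(385,405): print(u,V[78:100,u].tolist(),V[245:265,u].tolist())
for v in(300,340): print(v,list(zip(range(320,395),V[v,320:395].tolist()))[::2])
t=cv2.imread('pics/top3.png');T=manip.camera_model('top');m=((t.max(2)<62)).astype(np.uint8)
m[:,:425]=0;m[:,470:]=0;m[:180]=0;m[340:]=0
cs,_=cv2.findContours(m,cv2.RETR_EXTERNAL,cv2.CHAIN_APPROX_NONE)
for c in cs:
    if 300<cv2.contourArea(c)<3000: r=cv2.minAreaRect(c);print(r,cv2.contourArea(c),onz(T,*r[0],.02))
E
```

```text
120 [(355, 170), (357, 169), (359, 168), (361, 160), (363, 29), (365, 56), (367, 78), (369, 76), (371, 74), (373, 74), (375, 73), (377, 72), (379, 72), (381, 70), (383, 71), (385, 70), (387, 69), (389, 70), (391, 68), (393, 66), (395, 66), (397, 65), (399, 64), (401, 64), (403, 63), (405, 62), (407, 61), (409, 60), (411, 60), (413, 59), (415, 59), (417, 57), (419, 57), (421, 59), (423, 58), (425, 58), (427, 58), (429, 77), (431, 169), (433, 170), (435, 170)]
170 [(355, 172), (357, 172), (359, 172), (361, 111), (363, 33), (365, 67), (367, 66), (369, 65), (371, 65), (373, 62), (375, 63), (377, 61), (379, 61), (381, 61), (383, 59), (385, 58), (387, 58), (389, 49), (391, 48), (393, 46), (395, 47), (397, 47), (399, 45), (401, 55), (403, 73), (405, 53), (407, 45), (409, 82), (411, 83), (413, 33), (415, 27), (417, 20), (419, 19), (421, 21), (423, 20), (425, 21), (427, 59), (429, 58), (431, 57), (433, 57), (435, 57)]
220 [(355, 63), (357, 63), (359, 60), (361, 22), (363, 23), (365, 24), (367, 24), (369, 23), (371, 23), (373, 23), (375, 23), (377, 21), (379, 22), (381, 23), (383, 22), (385, 2
[... 1206 characters left out ...]
(342, 27), (344, 26), (346, 26), (348, 25), (350, 25), (352, 26), (354, 25), (356, 25), (358, 25), (360, 24), (362, 25), (364, 25), (366, 24), (368, 26), (370, 24), (372, 24), (374, 25), (376, 24), (378, 25), (380, 24), (382, 24), (384, 59), (386, 87), (388, 87), (390, 88), (392, 86), (394, 85)]
((450.58819580078125, 316.1470031738281), (10.84652328491211, 66.70611572265625), 40.601295471191406) 550.5 [ 0.3773 -0.2937  0.02  ]
((438.8489074707031, 292.80950927734375), (29.076318740844727, 65.98528289794922), 6.581944942474365) 834.5 [ 0.4311 -0.2681  0.02  ]
((450.8161315917969, 218.28140258789062), (26.711021423339844, 64.83667755126953), 2.2025983333587646) 1209.5 [ 0.6034 -0.3003  0.02  ]
```

```bash
python3 - <<'E'
from h import *
np.set_printoptions(precision=4,suppress=True)
W=manip.camera_model('wrist')
R=[onz(W,u,v,.02)[:2] for u,v in((429.6,120),(426.2,170),(422.4,220))];L=[onz(W,u,v,.0)[:2] for u,v in((362.3,120),(361.3,170),(360.3,220))]
L2=[onz(W,u,v,.02)[:2] for u,v in((366,120),(364.5,170))]
print(R,L,L2);N=onz(W,395,86.2,.02);F=onz(W,395,258.5,.02);print(N,F,F-N,(N+F)/2)
R=[onz(W,u,v,.02)[:2] for u,v in((388.7,300),(383.8,340))];L=[onz(W,u,v,.02)[:2] for u,v in((331,300),(328.5,340))];print(R,L)
s=st()
plan([([.431,-.273,.16],90),([.431,-.273,.06],90),([.431,-.273,-.014],90)])
E
```

```text
[array([ 0.381, -0.251]), array([ 0.4222, -0.2505]), array([ 0.4668, -0.2504])] [array([ 0.3806, -0.3052]), array([ 0.4243, -0.3048]), array([ 0.4717, -0.3044])] [array([ 0.3809, -0.3041]), array([ 0.4221, -0.304 ])]
[ 0.3548 -0.2814  0.02  ] [ 0.5037 -0.273   0.02  ] [0.1489 0.0083 0.    ] [ 0.4292 -0.2772  0.02  ]
[array([ 0.5463, -0.2768]), array([ 0.5904, -0.2794])] [array([ 0.5462, -0.3325]), array([ 0.5903, -0.3348])]
t20.65 p [ 0.4625 -0.3399  0.1878] psi 89.9 z [-0.001  0.001 -1.   ] F [ 0.1 -0.9  0.7] w 0.0722 g 0.0 q6 -2.34
  call [0.263, 0.557, 0.233] [0.0, -0.0, -0.001] <- [0.431, -0.273, 0.16] 90
  call [-0.001, -0.001, 0.833] [0.0, -0.0, 0.0] <- [0.431, -0.273, 0.06] 90
  call [-0.001, -0.001, 0.617] [0.0, -0.0, 0.0] <- [0.431, -0.273, -0.014] 90
```

>>> play_rows([
  [0.28, 0.523, 0.233, 0, 0, -0.002, 88],
  [0.28, 0.523, 0.233, 0, 0, -0.002, 88],
  [0.28, 0.523, 0.233, 0, 0, -0.002, 88],
  [0.28, 0.523, 0.5, 0, 0, -0.002, 88],
  [0.28, 0.523, 0.9, 0, 0, -0.002, 88],
])

```text
clock: 21.28
tcp_pos: [0.4325, -0.2803, 0.0834]
ee_rot: [[-1.0, -0.005, 0.006], [-0.005, 1.0, -0.006], [-0.006, -0.006, -1.0]]
force: [-0.5, -0.4, -0.5]
width: 0.0748
gripper_force: 0.0
```

```bash
python3 - <<'E'
from h import *
s=st();plan([([.4292,-.277,-.012],90.3)])
E
```

```text
t21.27 p [ 0.4325 -0.2803  0.0834] psi 90.3 z [ 0.006 -0.006 -1.   ] F [-0.5 -0.4 -0.5] w 0.0748 g 0.0 q6 -2.30
  call [0.033, 0.032, 0.795] [-0.002, 0.002, -0.0] <- [0.4292, -0.277, -0.012] 90.3
```

>>> play_rows([
  [0, 0, 0.3, 0, 0, 0, 88],
  [0, 0, 0.6, 0, 0, 0, 88],
  [0, 0, 0.765, 0, 0, 0, 88],
  [0, 0, 0.765, 0, 0, 0, 88],
  [0, 0, 0.765, 0, 0, 0, 88],
])

```text
clock: 21.9
tcp_pos: [0.4308, -0.2782, -0.0095]
ee_rot: [[-1.0, -0.005, 0.002], [-0.005, 1.0, -0.002], [-0.002, -0.002, -1.0]]
force: [0.6, -0.2, 0.0]
width: 0.0752
gripper_force: 0.0
```

>>> play_rows([
  [0, 0, 0, 0, 0, 0, 40],
  [0, 0, 0, 0, 0, 0, 40],
  [0, 0, 0, 0, 0, 0, 40],
  [0, 0, 0, 0, 0, 0, 40],
  [0, 0, 0, 0, 0, 0, 40],
])

```text
clock: 22.52
tcp_pos: [0.4307, -0.2777, -0.0089]
ee_rot: [[-1.0, -0.005, 0.003], [-0.005, 1.0, -0.003], [-0.003, -0.003, -1.0]]
force: [-0.1, 0.1, 4.7]
width: 0.0532
gripper_force: 63.7
```

>>> play_rows([
  [0, 0, 0, 0, 0, 0, 40],
  [0, 0, -0.3, 0, 0, 0, 40],
  [0, 0, -0.6, 0, 0, 0, 40],
  [0, 0, -1, 0, 0, 0, 40],
  [0, 0, -1, 0, 0, 0, 40],
])

```text
clock: 23.15
tcp_pos: [0.4319, -0.2787, 0.1137]
ee_rot: [[-1.0, -0.006, 0.007], [-0.006, 1.0, -0.006], [-0.007, -0.006, -1.0]]
force: [0.4, -1.3, -5.5]
width: 0.0532
gripper_force: 66.6
```

```bash
python3 - <<'E'
from h import *
s=st();p=stop(-.075-.016,-.0525)[:2]
plan([([.45,-.15,.15],87.1),([*p,.15],87.1),([*p,.032],87.1),([*p,.0165],87.1)])
E
```

```text
t23.15 p [ 0.4319 -0.2787  0.1137] psi 90.3 z [ 0.007 -0.006 -1.   ] F [ 0.4 -1.3 -5.5] w 0.0532 g 66.6 q6 -2.30
  call [-0.148, 1.0, -0.288] [-0.002, 0.002, 0.017] 
  call [-0.007, 0.07, -0.019] [0.0, 0.0, 0.001] <- [0.45, -0.15, 0.15] 87.1
  call [-0.752, 0.928, 0.0] [0.0, 0.0, -0.0] <- [0.5458, -0.0433, 0.15] 87.1
  call [0.001, 0.0, 0.984] [0.0, 0.0, -0.0] <- [0.5458, -0.0433, 0.032] 87.1
  call [-0.0, 0.0, 0.129] [0.0, 0.0, -0.0] <- [0.5458, -0.0433, 0.0165] 87.1
```

```bash
python3 - <<'E'
from h import *
s=st();p=stop(-.087,-.0525)[:2]
plan([([.45,-.17,.15],88.1),([*p,.15],87.1),([*p,.035],87.1),([*p,.0205],87.1)],start=(s['tcp_pos'],90.3))
E
```

```text
t23.15 p [ 0.4319 -0.2787  0.1137] psi 90.3 z [ 0.007 -0.006 -1.   ] F [ 0.4 -1.3 -5.5] w 0.0532 g 66.6 q6 -2.30
  call [-0.155, 0.905, -0.302] [0.0, 0.0, 0.012] <- [0.45, -0.17, 0.15] 88.1
  call [-0.739, 1.0, -0.0] [0.0, 0.0, 0.005] 
  call [-0.057, 0.081, -0.0] [0.0, 0.0, 0.001] <- [0.5498, -0.0435, 0.15] 87.1
  call [-0.0, -0.0, 0.958] [0.0, 0.0, -0.0] <- [0.5498, -0.0435, 0.035] 87.1
  call [-0.0, -0.0, 0.121] [0.0, 0.0, -0.0] <- [0.5498, -0.0435, 0.0205] 87.1
```

>>> play_rows([
  [-0.05, 0.2, -0.302, -0.001, 0.001, 0.012, 40],
  [-0.1, 0.5, -0.302, -0.001, 0.001, 0.012, 40],
  [-0.155, 0.905, -0.302, -0.001, 0.001, 0.012, 40],
  [-0.155, 0.905, -0.302, -0.001, 0.001, 0.012, 40],
  [-0.155, 0.905, -0.302, -0.001, 0.001, 0.012, 40],
])

```text
clock: 23.78
tcp_pos: [0.4466, -0.1674, 0.1441]
ee_rot: [[-0.999, 0.031, -0.005], [0.031, 1.0, 0.004], [0.005, 0.003, -1.0]]
force: [0.3, 0.0, -3.6]
width: 0.053
gripper_force: 66.7
```

>>> play_rows([
  [-0.25, 0.3, 0, 0, 0, 0.005, 40],
  [-0.5, 0.7, 0, 0, 0, 0.005, 40],
  [-0.77, 1, 0, 0, 0, 0.006, 40],
  [-0.77, 1, 0, 0, 0, 0.006, 40],
  [-0.77, 1, 0, 0, 0, 0.006, 40],
])

```text
clock: 24.4
tcp_pos: [0.543, -0.0516, 0.1444]
ee_rot: [[-0.999, 0.052, -0.005], [0.052, 0.999, 0.003], [0.005, 0.003, -1.0]]
force: [-0.2, 0.1, -4.2]
width: 0.0533
gripper_force: 66.7
```

```bash
python3 - <<'E'
from h import *
s=st();p=stop(-.087,-.0525)[:2]
plan([([*p,.04],87.1),([*p,.0205],87.1)])
E
```

```text
t24.40 p [ 0.543  -0.0516  0.1444] psi 87.0 z [-0.005  0.003 -1.   ] F [-0.2  0.1 -4.2] w 0.0533 g 66.7 q6 -1.76
  call [-0.058, 0.068, 0.87] [0.001, -0.002, -0.0] <- [0.5498, -0.0435, 0.04] 87.1
  call [0.0, 0.0, 0.163] [-0.0, 0.0, -0.0] <- [0.5498, -0.0435, 0.0205] 87.1
```

>>> play_rows([
  [-0.058, 0.068, 0.3, 0.001, -0.001, 0, 40],
  [-0.058, 0.068, 0.6, 0.001, -0.001, 0, 40],
  [-0.058, 0.068, 0.87, 0.001, -0.001, 0, 40],
  [-0.058, 0.068, 0.87, 0.001, -0.001, 0, 40],
  [-0.058, 0.068, 0.87, 0.001, -0.001, 0, 40],
])

```text
clock: 25.02
tcp_pos: [0.5513, -0.0438, 0.0423]
ee_rot: [[-0.999, 0.053, 0.001], [0.053, 0.999, -0.001], [-0.001, -0.001, -1.0]]
force: [0.4, 0.3, -3.7]
width: 0.0532
gripper_force: 66.7
```

```bash
python3 - <<'E'
from h import *
s=st();p=stop(-.087,-.0525)[:2];print(jig(s['tcp_pos']))
plan([([*p,.0205],87.1)])
E
```

```text
t25.02 p [ 0.5513 -0.0438  0.0423] psi 87.0 z [ 0.001 -0.001 -1.   ] F [ 0.4  0.3 -3.7] w 0.0532 g 66.7 q6 -1.74
[-0.08557603 -0.05270504]
  call [0.012, 0.002, 0.181] [-0.0, 0.0, -0.001] <- [0.5498, -0.0435, 0.0205] 87.1
```

Lower to hover, then slide toward the wall in small steps.

>>> play_rows([
  [0.012, 0, 0.09, 0, 0, 0, 40],
  [0.012, 0, 0.18, 0, 0, 0, 40],
  [0.012, 0, 0.18, 0, 0, 0, 40],
  [0.012, 0, 0.18, 0, 0, 0, 40],
  [0.012, 0, 0.18, 0, 0, 0, 40],
])

```text
clock: 25.65
tcp_pos: [0.5495, -0.0426, 0.0197]
ee_rot: [[-0.999, 0.051, 0.0], [0.051, 0.999, -0.0], [-0.0, -0.0, -1.0]]
force: [0.7, 0.1, -3.9]
width: 0.0529
gripper_force: 66.7
```

>>> play_rows([
  [-0.03, 0, 0, 0, 0, 0, 40],
  [-0.06, 0, 0, 0, 0, 0, 40],
  [-0.09, 0, 0, 0, 0, 0, 40],
  [-0.09, 0, 0, 0, 0, 0, 40],
  [-0.09, 0, 0, 0, 0, 0, 40],
])

```text
clock: 26.28
tcp_pos: [0.5598, -0.0431, 0.0193]
ee_rot: [[-0.999, 0.051, -0.0], [0.051, 0.999, -0.0], [0.0, -0.0, -1.0]]
force: [0.3, 0.8, -3.3]
width: 0.0528
gripper_force: 66.7
```

```bash
python3 - <<'E'
from h import *
s=st();print(jig(s['tcp_pos']))
E
```

```text
t26.27 p [ 0.5598 -0.0431  0.0193] psi 87.1 z [-0. -0. -1.] F [ 0.3  0.8 -3.3] w 0.0528 g 66.7 q6 -1.74
[-0.07703653 -0.05157496]
```

>>> play_rows([
  [-0.01, 0, 0, 0, 0, 0, 40],
  [-0.02, 0, 0, 0, 0, 0, 40],
  [-0.03, 0, 0, 0, 0, 0, 40],
  [-0.04, 0, 0, 0, 0, 0, 40],
  [-0.04, 0, 0, 0, 0, 0, 40],
])

```text
clock: 26.9
tcp_pos: [0.5629, -0.0432, 0.0187]
ee_rot: [[-0.999, 0.051, -0.004], [0.051, 0.999, 0.0], [0.004, 0.0, -1.0]]
force: [-6.2, 0.4, -1.8]
width: 0.0531
gripper_force: 67.0
```

>>> play_rows([
  [0, 0, 0.01, 0, 0, 0, 40],
  [0, 0, 0.02, 0, 0, 0, 40],
  [0, 0, 0.02, 0, 0, 0, 40],
  [0, 0, 0.02, 0, 0, 0, 76],
  [0, 0, 0.02, 0, 0, 0, 76],
])

```text
clock: 27.52
tcp_pos: [0.5661, -0.0437, 0.018]
ee_rot: [[-0.999, 0.051, 0.003], [0.051, 0.999, -0.001], [-0.003, -0.001, -1.0]]
force: [-0.1, -0.0, -0.5]
width: 0.0649
gripper_force: 0.0
```

>>> play_rows([
  [0, 0, 0.02, 0, 0, 0, 82],
  [0, 0, -0.2, 0, 0, 0, 82],
  [0, 0, -0.5, 0, 0, 0, 82],
  [0, 0, -0.9, 0, 0, 0, 82],
  [0, 0, -0.9, 0, 0, 0, 82],
])

```text
clock: 28.15
tcp_pos: [0.5686, -0.0441, 0.1302]
ee_rot: [[-0.999, 0.051, 0.009], [0.051, 0.999, -0.002], [-0.009, -0.002, -1.0]]
force: [0.8, -0.2, 0.8]
width: 0.0699
gripper_force: 0.0
```

```bash
python3 - <<'E'
from h import *
s=st();im=snap('wrist','w8.png');W=manip.camera_model('wrist')
V=im.max(2).astype(int)
print([proj(W,stop(x,y,.0468)).round(1).tolist() for x in(-.15,) for y in(-.0795,-.0245)],proj(W,slot(0,-.052,.107)))
H,S,Vv=cv2.split(cv2.cvtColor(im,cv2.COLOR_BGR2HSV));m=((H<16)&(S>140)&(Vv>50)).astype(np.uint8)
cs,_=cv2.findContours(m,cv2.RETR_EXTERNAL,cv2.CHAIN_APPROX_NONE)
for c in cs:
    if cv2.contourArea(c)>200: print(cv2.minAreaRect(c),cv2.boundingRect(c))
x0=slot(0,-.052)
plan([([x0[0],x0[1],.15],42),([x0[0],x0[1],.15],-2.9),([x0[0],x0[1],.1],-2.9)])
cv2.imwrite('pics/c8.png',im)
E
```

```text
t28.15 p [ 0.5686 -0.0441  0.1302] psi 87.1 z [ 0.009 -0.002 -1.   ] F [ 0.8 -0.2  0.8] w 0.0699 g 0.0 q6 -1.74
[[278.3, 120.1], [368.5, 120.0]] [323.23596041   6.07765207]
((320.0, 19.5), (39.0, 114.0), 90.0) (263, 0, 115, 40)
  call [1.0, -0.002, -0.185] [0.0, 0.002, 0.241] 
  call [0.029, -0.028, -0.008] [0.0, -0.0, 0.009] <- [0.442, -0.0376, 0.15] 42
  call [0.0, 0.0, 0.0] [0.0, -0.0, 0.25] <- [0.442, -0.0376, 0.15] -2.9
  call [-0.0, 0.0, 0.417] [-0.0, -0.0, -0.0] <- [0.442, -0.0376, 0.1] -2.9
```

View pics/c8.png

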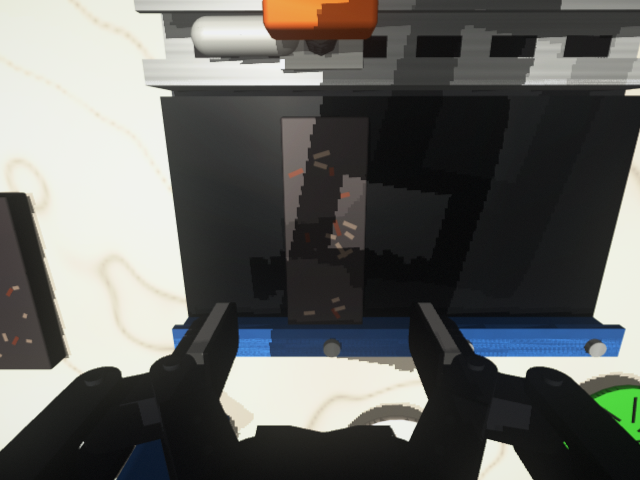

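>>> play_rows([
  [0.2, 0, -0.185, 0, 0, 0.05, 45],
  [0.5, 0, -0.185, 0, 0, 0.1, 45],
  [0.8, 0, -0.185, 0, 0, 0.15, 45],
  [1, 0, -0.185, 0, 0, 0.2, 45],
  [1, 0, -0.185, 0, 0, 0.25, 45],
])

```text
clock: 28.82
tcp_pos: [0.4425, -0.0368, 0.1454]
ee_rot: [[-0.666, 0.746, -0.003], [0.746, 0.666, 0.001], [0.003, -0.002, -1.0]]
force: [0.4, -0.5, 0.0]
width: 0.0382
gripper_force: 0.0
```

>>> play_rows([
  [0, 0, 0, 0, 0, 0.05, 45],
  [0, 0, 0, 0, 0, 0.1, 45],
  [0, 0, 0, 0, 0, 0.15, 45],
  [0, 0, 0, 0, 0, 0.2, 45],
  [0, 0, 0, 0, 0, 0.25, 45],
])

```text
clock: 29.45
tcp_pos: [0.444, -0.037, 0.1456]
ee_rot: [[0.056, 0.998, -0.003], [0.998, -0.056, 0.001], [0.0, -0.003, -1.0]]
force: [-0.3, -1.0, -0.6]
width: 0.0384
gripper_force: 0.0
```

```bash
python3 - <<'E'
from h import *
s=st();im=snap('wrist','w9.png');W=manip.camera_model('wrist')
H,S,Vv=cv2.split(cv2.cvtColor(im,cv2.COLOR_BGR2HSV));m=((H<16)&(S>140)&(Vv>50)).astype(np.uint8)
cs,_=cv2.findContours(m,cv2.RETR_EXTERNAL,cv2.CHAIN_APPROX_NONE)
for c in cs:
    if cv2.contourArea(c)>200:
        r=cv2.minAreaRect(c);b=cv2.boundingRect(c);print(r,b)
        for v in(b[1],b[1]+b[3]): print(onz(W,b[0]+b[2]/2,v,.107),onz(W,b[0]+b[2]/2,v,.081))
x0=slot(0,-.053)
plan([([x0[0],x0[1],.1],-2.9),([x0[0],x0[1],.068],-2.9)])
E
```

```text
t29.45 p [ 0.444  -0.037   0.1456] psi -3.2 z [-0.003  0.001 -1.   ] F [-0.3 -1.  -0.6] w 0.0384 g 0.0 q6 -0.20
((326.5, 263.0), (88.0, 23.0), 90.0) (315, 219, 24, 89)
[ 0.44678853 -0.00957898  0.107     ] [ 0.44655457 -0.01604727  0.081     ]
[ 0.44359089 -0.06335441  0.107     ] [ 0.44293527 -0.07691382  0.081     ]
  call [-0.015, -0.015, 0.38] [-0.001, -0.0, -0.004] <- [0.4419, -0.0386, 0.1] -2.9
  call [-0.0, -0.0, 0.267] [0.0, -0.0, 0.0] <- [0.4419, -0.0386, 0.068] -2.9
```

>>> play_rows([
  [-0.015, 0, 0.2, 0, 0, 0, 45],
  [-0.015, 0, 0.38, 0, 0, 0, 45],
  [-0.015, 0, 0.5, 0, 0, 0, 45],
  [-0.015, 0, 0.647, 0, 0, 0, 45],
  [-0.015, 0, 0.647, 0, 0, 0, 45],
])

```text
clock: 30.12
tcp_pos: [0.4433, -0.0386, 0.0679]
ee_rot: [[0.05, 0.999, -0.004], [0.999, -0.05, 0.001], [0.001, -0.004, -1.0]]
force: [-0.9, 0.3, 0.3]
width: 0.0383
gripper_force: 0.0
```

>>> play_rows([
  [0, 0, 0, 0, 0, 0, 0],
  [0, 0, 0, 0, 0, 0, 0],
  [0, 0, 0, 0, 0, 0, 0],
  [0, 0, 0, 0, 0, 0, 0],
  [0, 0, 0, 0, 0, 0, 0],
])

```text
clock: 30.75
tcp_pos: [0.4454, -0.0392, 0.0702]
ee_rot: [[0.051, 0.999, 0.001], [0.999, -0.051, -0.0], [-0.0, 0.001, -1.0]]
force: [1.0, 0.3, 2.7]
width: 0.0125
gripper_force: 63.3
```

```bash
python3 - <<'E'
from h import *
s=st()
E
```

```text
t30.75 p [ 0.4454 -0.0392  0.0702] psi -2.9 z [ 0.001 -0.    -1.   ] F [1.  0.3 2.7] w 0.0125 g 63.3 q6 -0.21
```

>>> play_rows([
  [0, 0, 0.03, 0, 0, 0, 0],
  [0, 0, 0.06, 0, 0, 0, 0],
  [0, 0, 0.09, 0, 0, 0, 0],
  [0, 0, 0.09, 0, 0, 0, 0],
  [0, 0, 0.09, 0, 0, 0, 0],
])

```text
clock: 31.38
tcp_pos: [0.4455, -0.0392, 0.0599]
ee_rot: [[0.051, 0.999, 0.001], [0.999, -0.051, -0.0], [-0.0, 0.001, -1.0]]
force: [-4.3, 1.5, 12.9]
width: 0.0126
gripper_force: 64.7
```

>>> play_rows([
  [0, 0, 0, 0, 0, -0.05, 0],
  [0, 0, 0, 0, 0, -0.1, 0],
  [0, 0, 0, 0, 0, -0.15, 0],
  [0, 0, 0, 0, 0, -0.2, 0],
  [0, 0, 0, 0, 0, -0.25, 0],
])

```text
clock: 32.0
tcp_pos: [0.4457, -0.0402, 0.0598]
ee_rot: [[-0.674, 0.739, 0.001], [0.739, 0.674, -0.002], [-0.003, -0.0, -1.0]]
force: [-2.1, -2.7, 8.6]
width: 0.012
gripper_force: 64.1
```

>>> play_rows([
  [0, 0, 0, 0, 0, -0.05, 0],
  [0, 0, 0, 0, 0, -0.1, 0],
  [0, 0, 0, 0, 0, -0.15, 0],
  [0, 0, 0, 0, 0, -0.2, 0],
  [0, 0, 0, 0, 0, -0.25, 0],
])

```text
clock: 32.62
tcp_pos: [0.4449, -0.0414, 0.0599]
ee_rot: [[-0.999, 0.046, -0.0], [0.046, 0.999, -0.004], [0.0, -0.004, -1.0]]
force: [-7.1, -8.6, 13.4]
width: 0.0126
gripper_force: 65.0
```

>>> play_rows([
  [0, 0, 0, 0, 0, 0, 0],
  [0, 0, -0.02, 0, 0, 0, 0],
  [0, 0, -0.04, 0, 0, 0, 0],
  [0, 0, -0.06, 0, 0, 0, 0],
  [0, 0, -0.06, 0, 0, 0, 0],
])

```text
clock: 33.25
tcp_pos: [0.4447, -0.0405, 0.0654]
ee_rot: [[-0.999, 0.051, -0.0], [0.051, 0.999, -0.003], [-0.0, -0.003, -1.0]]
force: [0.1, -5.8, -2.7]
width: 0.0126
gripper_force: 62.4
```

```bash
python3 - <<'E'
from h import *
s=st()
E
```

```text
t33.25 p [ 0.4447 -0.0405  0.0654] psi 87.1 z [-0.    -0.003 -1.   ] F [ 0.1 -5.8 -2.7] w 0.0126 g 62.4 q6 -1.78
```

>>> play_rows([
  [0, 0, 0, 0, 0, 0, 30],
  [0, 0, 0, 0, 0, 0, 45],
  [0, 0, 0, 0, 0, 0, 45],
  [0, 0, -0.3, 0, 0, 0, 45],
  [0, 0, -0.7, 0, 0, 0, 45],
])

```text
clock: 33.88
tcp_pos: [0.4435, -0.0385, 0.1496]
ee_rot: [[-0.999, 0.051, -0.004], [0.051, 0.999, 0.001], [0.004, 0.001, -1.0]]
force: [0.4, -0.5, -0.8]
width: 0.0382
gripper_force: 0.0
```

>>> play_rows([
  [0.05, 0, -0.7, 0, 0, 0, 60],
  [0.05, 0, -0.7, 0, 0, 0, 60],
  [0.05, 0, -0.7, 0, 0, 0, 60],
  [0.05, 0, -0.7, 0, 0, 0, 60],
  [0.05, 0, -0.7, 0, 0, 0, 60],
])

```text
clock: 34.5
tcp_pos: [0.4379, -0.0384, 0.232]
ee_rot: [[-0.999, 0.051, -0.003], [0.051, 0.999, 0.001], [0.004, 0.001, -1.0]]
force: [-0.1, 0.9, -0.7]
width: 0.0512
gripper_force: 0.0
```

```bash
python3 - <<'E'
from h import *
s=st();im=snap('wrist','w10.png');W=manip.camera_model('wrist')
g=im.max(2).astype(int)
H,S,Vv=cv2.split(cv2.cvtColor(im,cv2.COLOR_BGR2HSV));m=((H<16)&(S>140)&(Vv>50)).astype(np.uint8)
cs,_=cv2.findContours(m,cv2.RETR_EXTERNAL,cv2.CHAIN_APPROX_NONE)
for c in cs:
    if cv2.contourArea(c)>100:
        r=cv2.minAreaRect(c);b=cv2.boundingRect(c);print(r,b,onz(W,*r[0],.1))
# strip corners predicted
for x in(-.15,-.02):
    for y in(-.080,-.025): print(x,y,proj(W,stop(x,y,.0468)).round(1))
r0=int(proj(W,stop(-.1,-.05,.0468))[1]);print(r0,list(enumerate(g[r0,260:400].tolist(),260))[::2])
for y in(-.07,-.035):
    c=proj(W,stop(-.15,y,.0468)).round().astype(int);print(c,list(enumerate(g[c[1]-8:c[1]+10,c[0]].tolist(),c[1]-8)))
t=snap('top','top4.png');T=manip.camera_model('top');m=((t.max(2)<62)).astype(np.uint8)
m[:,:415]=0;m[:,480:]=0;m[:170]=0;m[340:]=0
cs,_=cv2.findContours(m,cv2.RETR_EXTERNAL,cv2.CHAIN_APPROX_NONE)
for c in cs:
    if 300<cv2.contourArea(c)<3000: r=cv2.minAreaRect(c);print(r,cv2.contourArea(c),onz(T,*r[0],.02))
E
```

```text
t34.50 p [ 0.4379 -0.0384  0.232 ] psi 87.1 z [-0.003  0.001 -1.   ] F [-0.1  0.9 -0.7] w 0.0512 g 0.0 q6 -1.79
((623.0, 251.5), (55.0, 32.0), 90.0) (607, 224, 33, 56) [0.47238368 0.20755086 0.1       ]
((321.0, 230.0), (62.0, 16.0), 90.0) (313, 199, 17, 63) [ 0.44119495 -0.04057385  0.1       ]
-0.15 -0.08 [296.  260.4]
-0.15 -0.025 [351.9 260.3]
-0.02 -0.08 [298.7 372.8]
-0.02 -0.025 [349.3 372.7]
306 [(260, 20), (262, 28), (264, 30), (266, 30), (268, 29), (270, 28), (272, 29), (274, 29), (276, 28), (278, 28), (280, 27), (282, 27), (284, 27), (286, 27), (288, 27), (290, 27), (292, 25), (294, 18), (296, 17), (298, 18), (300, 31), (302, 29), (304, 29), (306, 31), (308, 31), (310, 29), (312, 30), (314, 30), (316, 29), (318, 29), (320, 29), (322, 29), (324, 30), (326, 31), (328, 30), (330, 29), (332, 30), (334, 34), (336, 51), (338, 46), (340, 40), (342, 29), (344, 29), (346, 29), (348, 28), (350, 28), (352, 12), (354, 13), (356, 13), (358, 14), (360, 14), (362, 13), (364, 12), (366, 11), (368, 13), (370, 13), (372, 13), (374, 13), (376, 14), (378, 13), (380, 12), (382, 12), (384, 11), (386, 9), (388, 9), (390, 8), (392, 12), (394, 20), (396, 61), (398, 61)]
[306 260] [(252, 24), (253, 24), (254, 22), (255, 25), (256, 25), (257, 25), (258, 25), (259, 24), (260, 27), (261, 31), (262, 34), (263, 35), (264, 35), (265, 35), (266, 35), (267, 34), (268, 34), (269, 35)]
[342 260] [(252, 21), (253, 22), (254, 21), (255, 22), (256, 23), (257, 22), (258, 23), (259, 21), (260, 25), (261, 29), (262, 32), (263, 33), (264, 33), (265, 32), (266, 31), (267, 31), (268, 33), (269, 31)]
((463.97760009765625, 210.052734375), (25.01561737060547, 64.09188079833984), 1.2188751697540283) 1491.5 [ 0.62219647 -0.3312863   0.02      ]
```

```bash
python3 - <<'E'
from h import *
s=st()
plan([([.60,-.33,.2],89)],start=(s['tcp_pos'],87.1))
E
```

```text
t34.60 p [ 0.4381 -0.0385  0.2325] psi 87.1 z [-0.003  0.001 -1.   ] F [-1.1  0.5  0.1] w 0.0515 g 0.0 q6 -1.79
  call [-0.624, -1.0, 0.115] [0.0, 0.0, -0.004] 
  call [-0.606, -1.0, 0.114] [0.0, 0.0, -0.005] 
  call [-0.217, -0.372, 0.042] [0.0, 0.0, -0.002] <- [0.6, -0.33, 0.2] 89
```

>>> play_rows([
  [-0.624, -1, 0.115, 0, 0, -0.004, 88],
  [-0.624, -1, 0.115, 0, 0, -0.004, 88],
  [-0.624, -1, 0.115, 0, 0, -0.004, 88],
  [-0.624, -1, 0.115, 0, 0, -0.004, 88],
  [-0.624, -1, 0.115, 0, 0, -0.004, 88],
])

```text
clock: 35.22
tcp_pos: [0.5069, -0.1611, 0.22]
ee_rot: [[-0.999, 0.038, -0.001], [0.038, 0.999, 0.001], [0.001, 0.001, -1.0]]
force: [0.9, 0.1, -0.5]
width: 0.0754
gripper_force: 0.0
```

>>> play_rows([
  [-0.606, -1, 0.114, 0, 0, -0.005, 88],
  [-0.606, -1, 0.114, 0, 0, -0.005, 88],
  [-0.606, -1, 0.114, 0, 0, -0.005, 88],
  [-0.606, -1, 0.114, 0, 0, -0.005, 88],
  [-0.606, -1, 0.114, 0, 0, -0.005, 88],
])

```text
clock: 35.85
tcp_pos: [0.5753, -0.2833, 0.2072]
ee_rot: [[-1.0, 0.022, 0.0], [0.022, 1.0, 0.0], [-0.0, 0.0, -1.0]]
force: [-0.5, 0.6, -0.0]
width: 0.0748
gripper_force: 0.0
```

>>> play_rows([
  [-0.217, -0.372, 0.042, 0, 0, -0.002, 88],
  [-0.217, -0.372, 0.042, 0, 0, -0.002, 88],
  [-0.217, -0.372, 0.042, 0, 0, -0.002, 88],
  [-0.217, -0.372, 0.042, 0, 0, -0.002, 88],
  [-0.217, -0.372, 0.042, 0, 0, -0.002, 88],
])

```text
clock: 36.48
tcp_pos: [0.6006, -0.3296, 0.2025]
ee_rot: [[-1.0, 0.016, 0.001], [0.016, 1.0, -0.001], [-0.001, -0.001, -1.0]]
force: [0.3, -0.1, -1.3]
width: 0.0749
gripper_force: 0.0
```

```bash
python3 - <<'E'
from h import *
np.set_printoptions(precision=4,suppress=True)
s=st();im=snap('wrist','w11.png');W=manip.camera_model('wrist')
V=im.max(2).astype(int)
m=(V<95).astype(np.uint8)
pc=[proj(W,[x,y,.02]).round().tolist() for x,y in((.547,-.306),(.547,-.361),(.697,-.306),(.697,-.361))];print(pc)
c0=int(proj(W,[.6,-.333,.02])[0])
for x in(.57,.6,.64):
    u,v=proj(W,[x,-.333,.02]).round().astype(int);row=V[v,u-75:u+75];e=np.abs(np.diff(row));k=np.where(e>18)[0];print(v,[(u-75+i,int(row[i]),int(row[i+1])) for i in k])
for dy in(-.345,-.32):
    u,v=proj(W,[.547,dy,.02]).round().astype(int);col=V[v-30:v+30,u];e=np.abs(np.diff(col));k=np.where(e>15)[0];print('near',u,[(v-30+i,int(col[i]),int(col[i+1])) for i in k])
    u,v=proj(W,[.697,dy,.02]).round().astype(int);col=V[v-30:v+30,u];e=np.abs(np.diff(col));k=np.where(e>15)[0];print('far',u,[(v-30+i,int(col[i]),int(col[i+1])) for i in k])
E
```

```text
t36.48 p [ 0.6006 -0.3296  0.2025] psi 89.1 z [ 0.001 -0.001 -1.   ] F [ 0.3 -0.1 -1.3] w 0.0749 g 0.0 q6 -2.17
[[349.0, 152.0], [288.0, 153.0], [348.0, 304.0], [294.0, 305.0]]
179 [(np.int64(286), 151, 105), (np.int64(287), 105, 54), (np.int64(346), 55, 87), (np.int64(347), 87, 147), (np.int64(368), 145, 85)]
211 [(np.int64(286), 145, 75), (np.int64(287), 75, 56), (np.int64(345), 32, 55), (np.int64(380), 54, 84), (np.int64(381), 84, 140)]
251 [(np.int64(271), 144, 83), (np.int64(286), 71, 36), (np.int64(343), 33, 52)]
near 306 [(np.int64(150), 162, 124), (np.int64(151), 124, 58), (np.int64(152), 58, 35), (np.int64(153), 35, 53)]
far 310 [(np.int64(303), 28, 57), (np.int64(304), 57, 79), (np.int64(315), 84, 131)]
near 334 [(np.int64(151), 162, 132), (np.int64(152), 132, 62), (np.int64(153), 62, 33), (np.int64(154), 33, 50)]
far 335 [(np.int64(304), 24, 71), (np.int64(331), 85, 145)]
```

```bash
python3 - <<'E'
from h import *
np.set_printoptions(precision=4,suppress=True)
W=manip.camera_model('wrist')
L=np.array([onz(W,u,v,.02)[:2] for u,v in((288,179),(287.6,211),(287.2,251))]);R=np.array([onz(W,u,v,.02)[:2] for u,v in((347.5,179),(346,211),(344,251))])
print(L,R);F=onz(W,322,304.5,.02);N=onz(W,320,153.5,.02);print(F,N,F-N)
a=(np.polyfit(L[:,0],L[:,1],1)[0]+np.polyfit(R[:,0],R[:,1],1)[0])/2;print('yaw',np.degrees(a))
c=(F+N)/2;c[1]=(L[1,1]+R[1,1])/2+a*(c[0]-L[1,0]);print(c)
s=st();psi=round(90+np.degrees(a),1)
plan([([c[0],c[1],.07],psi),([c[0],c[1],-.011],psi)],start=(s['tcp_pos'],89.1))
E
```

```text
[[ 0.5698 -0.3617]
 [ 0.5996 -0.3634]
 [ 0.6391 -0.3655]] [[ 0.5706 -0.3074]
 [ 0.6004 -0.3087]
 [ 0.6399 -0.3106]]
[ 0.6969 -0.3328  0.02  ] [ 0.5475 -0.3321  0.02  ] [ 0.1494 -0.0007 -0.    ]
yaw -2.890210541023008
[ 0.6222 -0.3372  0.02  ]
t36.52 p [ 0.6006 -0.3297  0.2024] psi 89.1 z [ 0.001 -0.001 -1.   ] F [-0.3  0.5  0.3] w 0.0753 g 0.0 q6 -2.17
  call [-0.164, -0.054, 1.0] [0.0, 0.0, 0.01] 
  call [-0.017, -0.005, 0.103] [0.0, 0.0, 0.001] <- [0.6222, -0.3372, 0.07] 87.1
  call [-0.0, 0.0, 0.675] [0.0, 0.0, 0.0] <- [0.6222, -0.3372, -0.011] 87.1
```

>>> play_rows([
  [-0.181, -0.059, 0.2, 0, 0, 0.011, 88],
  [-0.181, -0.059, 0.6, 0, 0, 0.011, 88],
  [-0.181, -0.059, 1, 0, 0, 0.011, 88],
  [-0.181, -0.059, 1, 0, 0, 0.011, 88],
  [-0.181, -0.059, 1, 0, 0, 0.011, 88],
])

```text
clock: 37.15
tcp_pos: [0.6231, -0.3384, 0.0837]
ee_rot: [[-0.999, 0.051, 0.002], [0.051, 0.999, -0.002], [-0.002, -0.001, -1.0]]
force: [-0.5, -0.9, 1.2]
width: 0.0754
gripper_force: 0.0
```

>>> play_rows([
  [0, 0, 0.3, 0, 0, 0, 88],
  [0, 0, 0.6, 0, 0, 0, 88],
  [0, 0, 0.778, 0, 0, 0, 88],
  [0, 0, 0.778, 0, 0, 0, 88],
  [0, 0, 0.778, 0, 0, 0, 88],
])

```text
clock: 37.78
tcp_pos: [0.6236, -0.3389, -0.0094]
ee_rot: [[-0.999, 0.051, 0.003], [0.051, 0.999, -0.002], [-0.003, -0.002, -1.0]]
force: [-0.3, 0.5, -0.3]
width: 0.0752
gripper_force: 0.0
```

>>> play_rows([
  [0, 0, 0, 0, 0, 0, 40],
  [0, 0, 0, 0, 0, 0, 40],
  [0, 0, 0, 0, 0, 0, 40],
  [0, 0, 0, 0, 0, 0, 40],
  [0, 0, 0, 0, 0, 0, 40],
])

```text
clock: 38.4
tcp_pos: [0.6237, -0.3389, -0.0092]
ee_rot: [[-0.999, 0.051, 0.003], [0.051, 0.999, -0.002], [-0.003, -0.002, -1.0]]
force: [-0.4, 0.7, 5.6]
width: 0.0534
gripper_force: 65.6
```

>>> play_rows([
  [0, 0, 0, 0, 0, 0, 40],
  [0, 0, -0.3, 0, 0, 0, 40],
  [0, 0, -0.6, 0, 0, 0, 40],
  [0, 0, -1, 0, 0, 0, 40],
  [0, 0, -1, 0, 0, 0, 40],
])

```text
clock: 39.02
tcp_pos: [0.6252, -0.3399, 0.1141]
ee_rot: [[-0.999, 0.051, 0.008], [0.051, 0.999, -0.006], [-0.008, -0.005, -1.0]]
force: [0.1, -0.1, -3.9]
width: 0.0532
gripper_force: 65.2
```

```bash
python3 - <<'E'
from h import *
s=st();p=stop(-.087,.065)[:2];print(p)
plan([([.58,-.25,.165],87.1),([*p,.165],87.1)],start=(s['tcp_pos'],87.1))
E
```

```text
t39.02 p [ 0.6252 -0.3399  0.1141] psi 87.1 z [ 0.008 -0.006 -1.   ] F [ 0.1 -0.1 -3.9] w 0.0532 g 65.2 q6 -2.13
[0.5557269 0.0738112]
  call [0.414, 0.729, -0.424] [0.0, 0.0, 0.0] <- [0.58, -0.25, 0.165] 87.1
  call [0.126, 1.0, -0.0] [0.0, 0.0, 0.0] 
  call [0.126, 1.0, -0.0] [0.0, 0.0, 0.0] 
  call [0.087, 0.685, -0.0] [0.0, 0.0, 0.0] <- [0.5557, 0.0738, 0.165] 87.1
```

>>> play_rows([
  [0.1, 0.1, -0.424, 0, 0, 0, 40],
  [0.2, 0.4, -0.424, 0, 0, 0, 40],
  [0.414, 0.729, -0.424, 0, 0, 0, 40],
  [0.414, 0.729, -0.424, 0, 0, 0, 40],
  [0.414, 0.729, -0.424, 0, 0, 0, 40],
])

```text
clock: 39.65
tcp_pos: [0.5765, -0.2477, 0.1577]
ee_rot: [[-0.999, 0.051, -0.001], [0.051, 0.999, 0.0], [0.002, 0.0, -1.0]]
force: [0.6, 0.1, -4.6]
width: 0.0533
gripper_force: 65.7
```

>>> play_rows([
  [0.04, 0.3, 0, 0, 0, 0, 40],
  [0.08, 0.7, 0, 0, 0, 0, 40],
  [0.126, 1, 0, 0, 0, 0, 40],
  [0.126, 1, 0, 0, 0, 0, 40],
  [0.126, 1, 0, 0, 0, 0, 40],
])

```text
clock: 40.28
tcp_pos: [0.5686, -0.1283, 0.1589]
ee_rot: [[-0.999, 0.051, 0.0], [0.051, 0.999, -0.001], [-0.0, -0.001, -1.0]]
force: [0.0, 0.4, -4.5]
width: 0.0531
gripper_force: 65.7
```

>>> play_rows([
  [0.04, 0.3, 0, 0, 0, 0, 40],
  [0.08, 0.7, 0, 0, 0, 0, 40],
  [0.126, 1, 0, 0, 0, 0, 40],
  [0.126, 1, 0, 0, 0, 0, 40],
  [0.126, 1, 0, 0, 0, 0, 40],
])

```text
clock: 40.9
tcp_pos: [0.5596, -0.008, 0.159]
ee_rot: [[-0.999, 0.052, 0.0], [0.052, 0.999, -0.001], [-0.0, -0.001, -1.0]]
force: [-0.3, 0.4, -4.0]
width: 0.0536
gripper_force: 65.7
```

>>> play_rows([
  [0.04, 0.3, 0, 0, 0, 0, 40],
  [0.087, 0.685, 0, 0, 0, 0, 40],
  [0.087, 0.685, 0, 0, 0, 0, 40],
  [0.087, 0.685, 0, 0, 0, 0, 40],
  [0.087, 0.685, 0, 0, 0, 0, 40],
])

```text
clock: 41.52
tcp_pos: [0.5532, 0.0744, 0.159]
ee_rot: [[-0.999, 0.053, 0.0], [0.053, 0.999, -0.001], [-0.0, -0.001, -1.0]]
force: [-0.0, 0.3, -3.2]
width: 0.0529
gripper_force: 65.8
```

```bash
python3 - <<'E'
from h import *
s=st();p=stop(-.087,.065)[:2]
plan([([*p,.045],87.1),([*p,.0205],87.1)])
E
```

```text
t41.52 p [0.5532 0.0744 0.159 ] psi 87.0 z [ 0.    -0.001 -1.   ] F [-0.   0.3 -3.2] w 0.0529 g 65.8 q6 -1.52
  call [-0.021, -0.003, 0.95] [-0.0, 0.0, -0.001] <- [0.5557, 0.0738, 0.045] 87.1
  call [0.0, -0.0, 0.204] [-0.0, 0.0, 0.0] <- [0.5557, 0.0738, 0.0205] 87.1
```

>>> play_rows([
  [-0.021, 0, 0.3, 0, 0, 0, 40],
  [-0.021, 0, 0.6, 0, 0, 0, 40],
  [-0.021, 0, 0.95, 0, 0, 0, 40],
  [-0.021, 0, 0.95, 0, 0, 0, 40],
  [-0.021, 0, 0.95, 0, 0, 0, 40],
])

```text
clock: 42.15
tcp_pos: [0.5566, 0.0752, 0.0465]
ee_rot: [[-0.999, 0.052, 0.002], [0.052, 0.999, -0.0], [-0.002, -0.0, -1.0]]
force: [0.5, -0.6, -4.2]
width: 0.053
gripper_force: 65.9
```

```bash
python3 - <<'E'
from h import *
s=st();p=stop(-.087,.065)[:2];print(jig(s['tcp_pos']))
plan([([*p,.0205],87.1)])
E
```

```text
t42.15 p [0.5566 0.0752 0.0465] psi 87.0 z [ 0.002 -0.    -1.   ] F [ 0.5 -0.6 -4.2] w 0.0530 g 65.9 q6 -1.52
[-0.08621387  0.0664435 ]
  call [0.007, -0.012, 0.216] [-0.0, 0.001, -0.0] <- [0.5557, 0.0738, 0.0205] 87.1
```

>>> play_rows([
  [0.007, 0, 0.1, 0, 0, 0, 40],
  [0.007, 0, 0.216, 0, 0, 0, 40],
  [0.007, 0, 0.216, 0, 0, 0, 40],
  [0.007, 0, 0.216, 0, 0, 0, 40],
  [0.007, 0, 0.216, 0, 0, 0, 40],
])

```text
clock: 42.78
tcp_pos: [0.5546, 0.0759, 0.0193]
ee_rot: [[-0.999, 0.051, 0.0], [0.051, 0.999, -0.0], [-0.0, -0.0, -1.0]]
force: [0.3, 0.5, -3.4]
width: 0.0529
gripper_force: 65.9
```

>>> play_rows([
  [-0.03, 0, 0, 0, 0, 0, 40],
  [-0.06, 0, 0, 0, 0, 0, 40],
  [-0.09, 0, 0, 0, 0, 0, 40],
  [-0.1, 0, 0, 0, 0, 0, 40],
  [-0.1, 0, 0, 0, 0, 0, 40],
])

```text
clock: 43.4
tcp_pos: [0.5665, 0.0752, 0.019]
ee_rot: [[-0.999, 0.051, -0.0], [0.051, 0.999, -0.0], [0.0, -0.0, -1.0]]
force: [-0.6, 0.2, -4.2]
width: 0.0531
gripper_force: 65.9
```

>>> play_rows([
  [-0.01, 0, 0, 0, 0, 0, 40],
  [-0.02, 0, 0, 0, 0, 0, 40],
  [-0.03, 0, 0, 0, 0, 0, 40],
  [-0.03, 0, 0, 0, 0, 0, 40],
  [-0.03, 0, 0, 0, 0, 0, 40],
])

```text
clock: 44.02
tcp_pos: [0.5686, 0.0751, 0.0185]
ee_rot: [[-0.999, 0.051, -0.003], [0.051, 0.999, -0.0], [0.003, -0.0, -1.0]]
force: [-4.3, 0.1, -2.4]
width: 0.0534
gripper_force: 66.1
```

>>> play_rows([
  [0, 0, 0.01, 0, 0, 0, 40],
  [0, 0, 0.018, 0, 0, 0, 40],
  [0, 0, 0.018, 0, 0, 0, 40],
  [0, 0, 0.018, 0, 0, 0, 76],
  [0, 0, 0.018, 0, 0, 0, 76],
])

```text
clock: 44.65
tcp_pos: [0.5715, 0.0751, 0.0179]
ee_rot: [[-0.999, 0.051, 0.003], [0.051, 0.999, -0.0], [-0.003, 0.0, -1.0]]
force: [-0.3, 0.1, 0.3]
width: 0.0649
gripper_force: 0.0
```

>>> play_rows([
  [0, 0, 0.018, 0, 0, 0, 80],
  [0, 0, -0.2, 0, 0, 0, 80],
  [0, 0, -0.5, 0, 0, 0, 80],
  [0, 0, -1, 0, 0, 0, 80],
  [0, 0, -1, 0, 0, 0, 80],
])

```text
clock: 45.28
tcp_pos: [0.5747, 0.0751, 0.1433]
ee_rot: [[-0.999, 0.051, 0.012], [0.051, 0.999, -0.0], [-0.012, 0.0, -1.0]]
force: [0.8, 0.3, 0.3]
width: 0.0684
gripper_force: 0.0
```

```bash
python3 - <<'E'
from h import *
s=st();im=snap('wrist','w12.png');W=manip.camera_model('wrist')
print(jig([.5686,.0751]))
g=im.max(2).astype(int)
for y in(.05,.08):
    c=proj(W,stop(-.15,y,.0468)).round().astype(int);print(c,list(enumerate(g[c[1]-8:c[1]+10,c[0]].tolist(),c[1]-8)))
    c=proj(W,stop(-.075,.0665,.0468)).round().astype(int);print(c,list(enumerate(g[c[1],c[0]-70:c[0]+70].tolist(),c[0]-70))[::3])
plan([([.45,.235,.22],106)],start=(s['tcp_pos'],87.1))
E
```

```text
t45.27 p [0.5747 0.0751 0.1433] psi 87.1 z [ 0.012 -0.    -1.   ] F [0.8 0.3 0.3] w 0.0684 g 0.0 q6 -1.53
[-0.07421661  0.06693944]
[297 120] [(112, 23), (113, 25), (114, 24), (115, 23), (116, 29), (117, 36), (118, 41), (119, 43), (120, 42), (121, 42), (122, 42), (123, 42), (124, 42), (125, 42), (126, 42), (127, 42), (128, 42), (129, 43)]
[323 232] [(253, 34), (256, 36), (259, 36), (262, 35), (265, 35), (268, 35), (271, 36), (274, 35), (277, 32), (280, 17), (283, 19), (286, 26), (289, 25), (292, 25), (295, 26), (298, 27), (301, 26), (304, 78), (307, 112), (310, 167), (313, 143), (316, 77), (319, 76), (322, 77), (325, 75), (328, 77), (331, 76), (334, 110), (337, 105), (340, 76), (343, 76), (346, 75), (349, 77), (352, 77), (355, 77), (358, 77), (361, 35), (364, 31), (367, 30), (370, 30), (373, 30), (376, 31), (379, 30), (382, 30), (385, 30), (388, 31), (391, 30)]
[343 120] [(112, 22), (113, 21), (114, 21), (115, 18), (116, 28), (117, 34), (118, 39), (119, 40), (120, 39), (121, 39), (122, 39), (123, 40), (124, 39), (125, 38), (126, 39), (127, 39), (128, 41), (129, 39)]
[323 232] [(253, 34), (256, 36), (259, 36), (262, 35), (265, 35), (268, 35), (271, 36), (274, 35), (277, 32), (280, 17), (283, 19), (286, 26), (289, 25), (292, 25), (295, 26), (298, 27), (301, 26), (304, 78), (307, 112), (310, 167), (313, 143), (316, 77), (319, 76), (322, 77), (325, 75), (328, 77), (331, 76), (334, 110), (337, 105), (340, 76), (343, 76), (346, 75), (349, 77), (352, 77), (355, 77), (358, 77), (361, 35), (364, 31), (367, 30), (370, 30), (373, 30), (376, 31), (379, 30), (382, 30), (385, 30), (388, 31), (391, 30)]
  call [0.865, 1.0, -0.5] [0.0, 0.0, -0.082] 
  call [0.162, 0.33, -0.139] [0.0, 0.0, -0.023] <- [0.45, 0.235, 0.22] 106
```

>>> play_rows([
  [0.2, 0.2, -0.5, 0, 0, -0.04, 60],
  [0.5, 0.5, -0.5, 0, 0, -0.082, 60],
  [0.865, 1, -0.5, 0, 0, -0.082, 60],
  [0.865, 1, -0.5, 0, 0, -0.082, 60],
  [0.865, 1, -0.5, 0, 0, -0.082, 60],
])

```text
clock: 45.95
tcp_pos: [0.4719, 0.2005, 0.1957]
ee_rot: [[-0.978, -0.207, -0.002], [-0.207, 0.978, -0.001], [0.002, -0.001, -1.0]]
force: [0.2, -0.3, 0.1]
width: 0.0512
gripper_force: 0.0
```

>>> play_rows([
  [0.162, 0.33, -0.139, 0, 0, -0.023, 60],
  [0.162, 0.33, -0.139, 0, 0, -0.023, 60],
  [0.162, 0.33, -0.139, 0, 0, -0.023, 60],
  [0.162, 0.33, -0.139, 0, 0, -0.023, 60],
  [0.162, 0.33, -0.139, 0, 0, -0.023, 60],
])

```text
clock: 46.58
tcp_pos: [0.4458, 0.2342, 0.213]
ee_rot: [[-0.962, -0.274, -0.001], [-0.274, 0.962, -0.001], [0.001, -0.0, -1.0]]
force: [0.0, -0.0, 0.3]
width: 0.0512
gripper_force: 0.0
```

```bash
python3 - <<'E'
from h import *
np.set_printoptions(precision=4,suppress=True)
s=st();im=snap('wrist','w13.png');W=manip.camera_model('wrist')
H,S,V=cv2.split(cv2.cvtColor(im,cv2.COLOR_BGR2HSV));m=((H<16)&(S>140)&(V>40)).astype(np.uint8)
cs,_=cv2.findContours(m,cv2.RETR_EXTERNAL,cv2.CHAIN_APPROX_NONE)
for c in cs:
    if cv2.contourArea(c)>100:
        r=cv2.minAreaRect(c);b=cv2.boundingRect(c);print(r,b,cv2.contourArea(c),onz(W,*r[0],.062));bx=cv2.boxPoints(r);print(np.array([onz(W,u,v,.072) for u,v in bx])[:,:2])
W0,p=W['origin'],s['tcp_pos'];print(W0)
b=proj(W,[.488,.243,.05]).round().astype(int);print(b)
v0=max(b[1]-140,0);u0=max(b[0]-160,0);cv2.imwrite('pics/c13.png',cv2.resize(im[v0:v0+240,u0:u0+320],None,fx=2.4,fy=2.4));print(u0,v0)
E
```

```text
t46.58 p [0.4458 0.2342 0.213 ] psi 105.9 z [-0.001 -0.001 -1.   ] F [ 0.  -0.   0.3] w 0.0512 g 0.0 q6 -1.52
((319.5, 265.5), (59.0, 15.0), 90.0) (312, 236, 16, 60) 830.5 [0.4867 0.2427 0.062 ]
[[0.4592 0.2285]
 [0.4558 0.2406]
 [0.508  0.2556]
 [0.5116 0.2429]]
((377.371826171875, 107.3577651977539), (19.72709083557129, 68.6951675415039), 12.757532119750977) (362, 74, 32, 69) 1219.0 [0.3467 0.2504 0.062 ]
[[0.373  0.2435]
 [0.3244 0.2399]
 [0.3233 0.2545]
 [0.372  0.259 ]]
[0.3712 0.2132 0.3717]
[320 262]
160 122
```

View pics/c13.png

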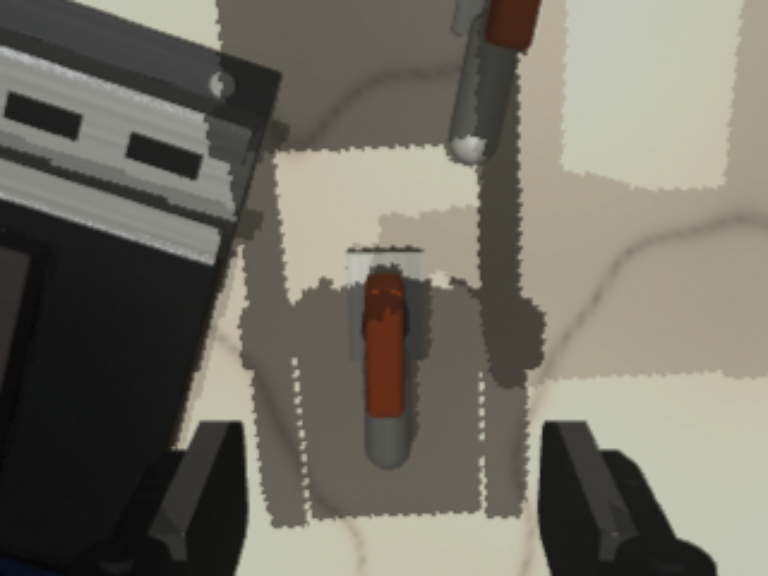

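```bash
python3 - <<'E'
from h import *
s=st()
plan([([.486,.2425,.1],105.9),([.486,.2425,.034],105.9)],start=(s['tcp_pos'],105.9))
E
```

```text
t46.62 p [0.4457 0.2343 0.2131] psi 105.9 z [-0.001 -0.    -1.   ] F [ 0.6 -0.6 -0.2] w 0.0512 g 0.0 q6 -1.52
  call [-0.341, -0.027, 0.943] [0.0, 0.0, 0.0] <- [0.486, 0.2425, 0.1] 105.9
  call [-0.0, 0.0, 0.55] [0.0, 0.0, 0.0] <- [0.486, 0.2425, 0.034] 105.9
```

>>> play_rows([
  [-0.341, -0.027, 0.2, 0, 0, 0, 55],
  [-0.341, -0.027, 0.5, 0, 0, 0, 55],
  [-0.341, -0.027, 0.943, 0, 0, 0, 55],
  [-0.341, -0.027, 0.943, 0, 0, 0, 55],
  [-0.341, -0.027, 0.943, 0, 0, 0, 55],
])

```text
clock: 47.25
tcp_pos: [0.4867, 0.2433, 0.102]
ee_rot: [[-0.961, -0.275, 0.001], [-0.275, 0.961, 0.0], [-0.001, -0.0, -1.0]]
force: [0.5, 1.0, 1.2]
width: 0.0467
gripper_force: 0.0
```

>>> play_rows([
  [0, 0, 0.2, 0, 0, 0, 55],
  [0, 0, 0.4, 0, 0, 0, 55],
  [0, 0, 0.55, 0, 0, 0, 55],
  [0, 0, 0.55, 0, 0, 0, 55],
  [0, 0, 0.55, 0, 0, 0, 55],
])

```text
clock: 47.88
tcp_pos: [0.4868, 0.2435, 0.0358]
ee_rot: [[-0.961, -0.275, 0.002], [-0.275, 0.961, 0.001], [-0.002, -0.0, -1.0]]
force: [-0.3, -0.1, -0.5]
width: 0.0468
gripper_force: 0.0
```

>>> play_rows([
  [0, 0, 0, 0, 0, 0, 0],
  [0, 0, 0, 0, 0, 0, 0],
  [0, 0, 0, 0, 0, 0, 0],
  [0, 0, 0, 0, 0, 0, 0],
  [0, 0, 0, 0, 0, 0, 0],
])

```text
clock: 48.5
tcp_pos: [0.4865, 0.2433, 0.0354]
ee_rot: [[-0.961, -0.275, 0.001], [-0.275, 0.961, 0.0], [-0.001, -0.0, -1.0]]
force: [0.2, -1.3, 5.3]
width: 0.0127
gripper_force: 59.4
```

```bash
python3 - <<'E'
from h import *
s=st();x=slot(0,.0669)[:2];print(x)
p=s['tcp_pos']
plan([([p[0],p[1],.15],105.9),([.47,.16,.17],60),([*x,.15],15),([*x,.15],-2.9)],start=(p,105.9))
E
```

```text
t48.50 p [0.4865 0.2433 0.0354] psi 106.0 z [ 0.001  0.    -1.   ] F [ 0.2 -1.3  5.3] w 0.0127 g 59.4 q6 -1.53
[0.44795169 0.08111972]
  call [0.0, 0.0, -0.955] [0.0, 0.0, 0.0] <- [0.4865, 0.2433, 0.15] 105.9
  call [0.322, -0.63, -0.167] [0.0, 0.0, 0.255] <- [0.47, 0.16, 0.17] 60
  call [-0.169, -0.661, 0.167] [0.0, 0.0, 0.25] <- [0.448, 0.0811, 0.15] 15
  call [-0.0, 0.0, -0.0] [0.0, 0.0, 0.099] <- [0.448, 0.0811, 0.15] -2.9
```

>>> play_rows([
  [0, 0, -0.3, 0, 0, 0, 0],
  [0, 0, -0.6, 0, 0, 0, 0],
  [0, 0, -0.955, 0, 0, 0, 0],
  [0, 0, -0.955, 0, 0, 0, 0],
  [0, 0, -0.955, 0, 0, 0, 0],
])

```text
clock: 49.12
tcp_pos: [0.4846, 0.2429, 0.1474]
ee_rot: [[-0.961, -0.275, -0.002], [-0.275, 0.961, -0.001], [0.002, -0.0, -1.0]]
force: [-0.7, -0.4, -3.5]
width: 0.0125
gripper_force: 59.2
```

>>> play_rows([
  [0.07, -0.12, -0.167, 0, 0, 0.05, 0],
  [0.14, -0.25, -0.167, 0, 0, 0.1, 0],
  [0.21, -0.4, -0.167, 0, 0, 0.15, 0],
  [0.322, -0.63, -0.167, 0, 0, 0.2, 0],
  [0.322, -0.63, -0.167, 0, 0, 0.255, 0],
])

```text
clock: 49.75
tcp_pos: [0.4672, 0.158, 0.1661]
ee_rot: [[-0.863, 0.505, -0.005], [0.505, 0.863, -0.001], [0.004, -0.004, -1.0]]
force: [0.1, 0.9, -3.3]
width: 0.0127
gripper_force: 59.4
```

>>> play_rows([
  [-0.03, -0.12, 0.167, 0, 0, 0.05, 0],
  [-0.07, -0.25, 0.167, 0, 0, 0.1, 0],
  [-0.1, -0.4, 0.167, 0, 0, 0.15, 0],
  [-0.169, -0.661, 0.167, 0, 0, 0.2, 0],
  [-0.169, -0.661, 0.167, 0, 0, 0.25, 0],
])

```text
clock: 50.38
tcp_pos: [0.445, 0.0795, 0.1462]
ee_rot: [[-0.253, 0.967, -0.005], [0.967, 0.253, -0.001], [0.001, -0.005, -1.0]]
force: [-0.2, -0.1, -2.2]
width: 0.0123
gripper_force: 59.4
```

>>> play_rows([
  [0, 0, 0, 0, 0, 0.05, 0],
  [0, 0, 0, 0, 0, 0.099, 0],
  [0, 0, 0, 0, 0, 0.099, 0],
  [0, 0, 0, 0, 0, 0.099, 0],
  [0, 0, 0, 0, 0, 0.099, 0],
])

```text
clock: 51.0
tcp_pos: [0.4469, 0.081, 0.1485]
ee_rot: [[0.046, 0.999, -0.001], [0.999, -0.046, -0.0], [-0.0, -0.001, -1.0]]
force: [-0.2, 0.3, -2.6]
width: 0.0129
gripper_force: 59.4
```

```bash
python3 - <<'E'
from h import *
s=st();x=slot(.001,.0669)[:2];im=snap('wrist','w14.png');W=manip.camera_model('wrist')
g=im.max(2).astype(int)
for y in(.12,.15):
    u,v=proj(W,slot(0,y)).round().astype(int);print('pred edges',[proj(W,slot(a,y)).round(1).tolist() for a in(-.027,-.0125,.0125,.027)])
    if 0<=v<480:
        row=g[v,u-70:u+70];k=np.where(np.abs(np.diff(row))>22)[0];print(v,[(int(u-70+i),int(row[i]),int(row[i+1])) for i in k])
plan([([*x,.09],-2.9),([*x,.075],-2.9)])
E
```

```text
t51.00 p [0.4469 0.081  0.1485] psi -2.7 z [-0.001 -0.    -1.   ] F [-0.2  0.3 -2.6] w 0.0129 g 59.4 q6 0.05
pred edges [[286.9, 160.0], [308.0, 160.1], [344.3, 160.2], [365.4, 160.3]]
160 [(269, 88, 46), (286, 58, 148), (287, 148, 233), (307, 202, 177), (308, 177, 61), (333, 52, 108), (334, 108, 192), (363, 190, 216), (365, 199, 90), (366, 90, 57)]
pred edges [[285.8, 113.9], [307.6, 114.0], [345.2, 114.1], [367.1, 114.2]]
114 [(267, 130, 73), (370, 57, 33)]
  call [0.001, 0.015, 0.489] [-0.0, 0.0, 0.001] <- [0.449, 0.0811, 0.09] -2.9
  call [0.0, 0.001, 0.125] [-0.0, 0.0, 0.0] <- [0.449, 0.0811, 0.075] -2.9
```

```bash
python3 - <<'E'
from h import *
im=cv2.imread('pics/w14.png');W=manip.camera_model('wrist');s=st();p=s['tcp_pos']
H,S,V=cv2.split(cv2.cvtColor(im,cv2.COLOR_BGR2HSV));m=((H<16)&(S>140)&(V>40)).astype(np.uint8)
cs,_=cv2.findContours(m,cv2.RETR_EXTERNAL,cv2.CHAIN_APPROX_NONE)
for c in cs:
    if cv2.contourArea(c)>100: print(cv2.minAreaRect(c),cv2.boundingRect(c))
R=s['ee_rot']
for z in(.01,.0236,.0366):
    for dx in(.025,0,-.025): print(z,dx,proj(W,p+R@np.array([dx,0,-z])).round(1))
for v in(232,245,258): 
    k=np.where(m[v])[0];print(v,k.min() if len(k) else None,k.max() if len(k) else None)
E
```

```text
t51.05 p [0.4471 0.081  0.1487] psi -2.7 z [-0.001 -0.    -1.   ] F [ 0.9 -0.2 -3.1] w 0.0126 g 59.4 q6 0.05
((323.5552978515625, 414.0606994628906), (53.94168472290039, 36.26312255859375), 2.6630008220672607) (296, 395, 55, 38)
((323.5, 328.5), (133.0, 37.0), 90.0) (305, 262, 38, 134)
0.01 0.025 [325.2 252.7]
0.01 0 [325.1 306.1]
0.01 -0.025 [325.  354.8]
0.0236 0.025 [325.3 264.3]
0.0236 0 [325.2 321.6]
0.0236 -0.025 [325.1 373.6]
0.0366 0.025 [325.4 277.4]
0.0366 0 [325.3 339.2]
0.0366 -0.025 [325.2 394.6]
232 554 558
245 None None
258 None None
```

>>> play_rows([
  [0.001, 0.015, 0.25, 0, 0, 0.001, 0],
  [0.001, 0.015, 0.489, 0, 0, 0.001, 0],
  [0.001, 0.015, 0.489, 0, 0, 0.001, 0],
  [0.001, 0.015, 0.489, 0, 0, 0.001, 0],
  [0.001, 0.015, 0.489, 0, 0, 0.001, 0],
])

```text
clock: 51.68
tcp_pos: [0.4504, 0.0811, 0.0919]
ee_rot: [[0.051, 0.999, 0.003], [0.999, -0.051, -0.0], [0.0, 0.003, -1.0]]
force: [0.9, 0.4, -2.5]
width: 0.0125
gripper_force: 59.4
```

```bash
python3 - <<'E'
from h import *
s=st();x=slot(.001,.0669)[:2];d=s['tcp_pos'][:2]-slot0;print(d@ex,d@ey)
plan([([*x,.076],-2.9)])
E
```

```text
t51.67 p [0.4504 0.0811 0.0919] psi -2.9 z [ 0.003 -0.    -1.   ] F [ 0.9  0.4 -2.5] w 0.0125 g 59.4 q6 0.06
0.002463403706738184 0.06696181946833704
  call [-0.0, -0.013, 0.133] [0.001, -0.0, -0.0] <- [0.449, 0.0811, 0.076] -2.9
```

>>> play_rows([
  [0, -0.01, 0.04, 0, 0, 0, 0],
  [0, -0.01, 0.08, 0, 0, 0, 0],
  [0, -0.01, 0.133, 0, 0, 0, 0],
  [0, -0.01, 0.133, 0, 0, 0, 0],
  [0, -0.01, 0.133, 0, 0, 0, 0],
])

```text
clock: 52.3
tcp_pos: [0.4479, 0.0811, 0.0743]
ee_rot: [[0.051, 0.999, -0.0], [0.999, -0.051, -0.0], [-0.0, -0.0, -1.0]]
force: [0.4, -0.5, -2.4]
width: 0.0126
gripper_force: 59.4
```

>>> play_rows([
  [0, 0, 0.04, 0, 0, 0, 0],
  [0, 0, 0.08, 0, 0, 0, 0],
  [0, 0, 0.12, 0, 0, 0, 0],
  [0, 0, 0.13, 0, 0, 0, 0],
  [0, 0, 0.13, 0, 0, 0, 0],
])

```text
clock: 52.92
tcp_pos: [0.4486, 0.0812, 0.0603]
ee_rot: [[0.051, 0.999, 0.001], [0.999, -0.051, -0.0], [-0.0, 0.001, -1.0]]
force: [-5.4, 0.1, 13.0]
width: 0.0129
gripper_force: 61.7
```

>>> play_rows([
  [0, 0, 0, 0, 0, -0.05, 0],
  [0, 0, 0, 0, 0, -0.1, 0],
  [0, 0, 0, 0, 0, -0.15, 0],
  [0, 0, 0, 0, 0, -0.2, 0],
  [0, 0, 0, 0, 0, -0.25, 0],
])

```text
clock: 53.55
tcp_pos: [0.4493, 0.0802, 0.0603]
ee_rot: [[-0.674, 0.739, 0.003], [0.739, 0.674, -0.002], [-0.003, 0.001, -1.0]]
force: [-1.8, -4.6, 6.8]
width: 0.0129
gripper_force: 60.9
```

>>> play_rows([
  [0, 0, 0, 0, 0, -0.05, 0],
  [0, 0, 0, 0, 0, -0.1, 0],
  [0, 0, 0, 0, 0, -0.15, 0],
  [0, 0, 0, 0, 0, -0.2, 0],
  [0, 0, 0, 0, 0, -0.25, 0],
])

```text
clock: 54.18
tcp_pos: [0.4489, 0.0793, 0.0604]
ee_rot: [[-0.999, 0.046, 0.001], [0.046, 0.999, -0.003], [-0.001, -0.003, -1.0]]
force: [-5.7, -6.7, 13.7]
width: 0.0128
gripper_force: 62.0
```

>>> play_rows([
  [0, 0, 0, 0, 0, 0, 0],
  [0, 0, -0.02, 0, 0, 0, 0],
  [0, 0, -0.04, 0, 0, 0, 0],
  [0, 0, -0.06, 0, 0, 0, 0],
  [0, 0, -0.06, 0, 0, 0, 0],
])

```text
clock: 54.8
tcp_pos: [0.4484, 0.0806, 0.0672]
ee_rot: [[-0.999, 0.051, 0.0], [0.051, 0.999, -0.001], [-0.0, -0.001, -1.0]]
force: [-6.6, -2.3, 12.6]
width: 0.0125
gripper_force: 62.2
```

```bash
python3 - <<'E'
from h import *
s=st()
E
```

```text
t54.80 p [0.4484 0.0806 0.0672] psi 87.1 z [ 0.    -0.001 -1.   ] F [-6.6 -2.3 12.6] w 0.0125 g 62.2 q6 -1.51
```

>>> play_rows([
  [0, 0, 0, 0, 0, 0, 0],
  [0, 0, 0, 0, 0, 0, 0],
  [0, 0, 0, 0, 0, 0, 0],
  [0, 0, 0, 0, 0, 0, 0],
  [0, 0, 0, 0, 0, 0, 0],
])

```text
clock: 55.42
tcp_pos: [0.4484, 0.0806, 0.0673]
ee_rot: [[-0.999, 0.051, 0.0], [0.051, 0.999, -0.001], [-0.0, -0.001, -1.0]]
force: [-5.0, -3.7, 11.7]
width: 0.0127
gripper_force: 62.1
```

```bash
python3 - <<'E'
from h import *
s=st();im=snap('wrist','w15.png');W=manip.camera_model('wrist');p=s['tcp_pos'];R=s['ee_rot']
H,S,V=cv2.split(cv2.cvtColor(im,cv2.COLOR_BGR2HSV));m=((H<16)&(S>140)&(V>40)).astype(np.uint8)
cs,_=cv2.findContours(m,cv2.RETR_EXTERNAL,cv2.CHAIN_APPROX_NONE)
for c in cs:
    if cv2.contourArea(c)>100: print(cv2.boundingRect(c))
g=im.max(2).astype(int)
for x in(-.15,-.12):
  for y in(.042,.095):print(x,y,proj(W,stop(x,y,.0468)).round(1))
for y in(.044,.09):
    c=proj(W,stop(-.15,y,.0468)).round().astype(int);print(c,g[c[1]-20:c[1]+20,c[0]].tolist())
c=proj(W,stop(-.135,.067,.0468)).round().astype(int);print(c,list(enumerate(g[c[1],c[0]-100:c[0]+100].tolist(),c[0]-100))[::3])
E
```

```text
t55.42 p [0.4484 0.0806 0.0673] psi 87.1 z [ 0.    -0.001 -1.   ] F [-5.  -3.7 11.7] w 0.0127 g 62.1 q6 -1.51
(304, 262, 39, 134)
(0, 260, 75, 134)
-0.15 0.042 [280.  354.6]
-0.15 0.095 [375.1 354.6]
-0.12 0.042 [281.8 399.1]
-0.12 0.095 [373.  399.1]
[284 355] [36, 41, 43, 30, 18, 16, 16, 15, 15, 15, 14, 15, 15, 14, 15, 14, 14, 13, 13, 13, 14, 14, 15, 15, 14, 14, 15, 13, 13, 13, 12, 13, 13, 15, 12, 12, 13, 12, 13, 12]
[366 355] [16, 16, 14, 13, 15, 13, 14, 15, 14, 13, 14, 15, 14, 13, 15, 16, 15, 15, 14, 15, 15, 14, 11, 14, 13, 14, 13, 15, 13, 13, 13, 13, 11, 12, 11, 12, 11, 13, 14, 13]
[325 377] [(225, 14), (228, 13), (231, 14), (234, 12), (237, 13), (240, 15), (243, 13), (246, 14), (249, 12), (252, 12), (255, 12), (258, 15), (261, 13), (264, 12), (267, 11), (270, 13), (273, 10), (276, 11), (279, 13), (282, 13), (285, 13), (288, 10), (291, 12), (294, 12), (297, 14), (300, 14), (303, 16), (306, 37), (309, 77), (312, 82), (315, 83), (318, 82), (321, 83), (324, 83), (327, 83), (330, 83), (333, 83), (336, 79), (339, 74), (342, 13), (345, 15), (348, 12), (351, 14), (354, 10), (357, 12), (360, 13), (363, 13), (366, 12), (369, 12), (372, 12), (375, 12), (378, 12), (381, 10), (384, 12), (387, 13), (390, 11), (393, 13), (396, 12), (399, 11), (402, 12), (405, 10), (408, 12), (411, 12), (414, 12), (417, 14), (420, 12), (423, 13)]
```

>>> play_rows([
  [0, 0, -0.01, 0, 0, 0, 0],
  [0, 0, -0.015, 0, 0, 0, 0],
  [0, 0, -0.015, 0, 0, 0, 0],
  [0, 0, -0.015, 0, 0, 0, 0],
  [0, 0, -0.015, 0, 0, 0, 0],
])

```text
clock: 56.1
tcp_pos: [0.4481, 0.0807, 0.0674]
ee_rot: [[-0.999, 0.051, 0.0], [0.051, 0.999, -0.001], [-0.0, -0.001, -1.0]]
force: [2.8, -5.2, -5.9]
width: 0.0131
gripper_force: 59.7
```

>>> play_rows([
  [0, 0, 0.005, 0, 0, 0, 0],
  [0, 0, 0.005, 0, 0, 0, 30],
  [0, 0, 0.005, 0, 0, 0, 45],
  [0, 0, 0, 0, 0, 0, 45],
  [0, 0, -0.1, 0, 0, 0, 45],
])

```text
clock: 56.72
tcp_pos: [0.447, 0.0813, 0.0795]
ee_rot: [[-0.999, 0.051, -0.002], [0.051, 0.999, 0.0], [0.002, 0.0, -1.0]]
force: [0.4, 0.5, 0.5]
width: 0.0386
gripper_force: 0.0
```

>>> play_rows([
  [0, 0, -0.3, 0, 0, 0, 45],
  [0.1, -0.2, -0.7, 0, 0, 0, 45],
  [0.2, -0.4, -1, 0, 0, 0, 45],
  [0.2, -0.4, -1, 0, 0, 0, 45],
  [0.2, -0.4, -1, 0, 0, 0, 45],
])

```text
clock: 57.35
tcp_pos: [0.4215, 0.0345, 0.2001]
ee_rot: [[-0.999, 0.052, 0.001], [0.052, 0.999, 0.0], [-0.001, 0.0, -1.0]]
force: [-0.4, 0.4, -0.9]
width: 0.0385
gripper_force: 0.0
```

>>> play_rows([
  [0, 0, -0.3, 0, 0, 0, 45],
  [0, 0, -0.3, 0, 0, 0, 45],
  [0, 0, -0.3, 0, 0, 0, 45],
  [0, 0, -0.3, 0, 0, 0, 45],
  [0, 0, -0.3, 0, 0, 0, 45],
])

```text
clock: 57.98
tcp_pos: [0.421, 0.0345, 0.2348]
ee_rot: [[-0.999, 0.051, -0.002], [0.051, 0.999, 0.0], [0.002, -0.0, -1.0]]
force: [0.0, 0.6, 0.1]
width: 0.0386
gripper_force: 0.0
```

```bash
python3 - <<'E'
from h import *
s=st();im=snap('wrist','w16.png');W=manip.camera_model('wrist')
H,S,V=cv2.split(cv2.cvtColor(im,cv2.COLOR_BGR2HSV));m=((H<16)&(S>140)&(V>40)).astype(np.uint8)
cs,_=cv2.findContours(m,cv2.RETR_EXTERNAL,cv2.CHAIN_APPROX_NONE)
for c in cs:
    if cv2.contourArea(c)>100:
        r=cv2.minAreaRect(c);print(r,cv2.boundingRect(c));b=cv2.boundingRect(c)
        P=onz(W,b[0]+b[2]/2,b[1]+b[3],.104);d=P[:2]-slot0;print('far top edge in slot frame',d@ex,d@ey)
for y in(-.052,.067): print(y,[proj(W,stop(-.15,y+a,.0468)).round(1).tolist() for a in(-.0275,.0275)],proj(W,slot(0,y,.104)).round(1))
t=snap('top','top5.png')
g=cv2.convertScaleAbs(im,alpha=2.2)
cv2.imwrite('pics/fin.png',np.hstack([cv2.resize(g,(480,360)),cv2.resize(t[170:420,240:560],(320,250),interpolation=cv2.INTER_CUBIC)[:250] if 0 else cv2.copyMakeBorder(t[180:430,240:560],0,110,0,0,cv2.BORDER_CONSTANT)]))
E
```

```text
t57.98 p [0.421  0.0345 0.2348] psi 87.1 z [-0.002  0.    -1.   ] F [0.  0.6 0.1] w 0.0386 g 0.0 q6 -1.62
((237.17758178710938, 252.01898193359375), (60.42496109008789, 21.84459114074707), 86.633544921875) (225, 222, 24, 61)
far top edge in slot frame 0.025116864116112955 -0.05412654875535887
((378.14678955078125, 251.8440399169922), (19.746095657348633, 61.88658142089844), 2.6630005836486816) (368, 221, 22, 63)
far top edge in slot frame 0.026152669369776935 0.06587211488371626
((573.074462890625, 116.21143341064453), (31.972257614135742, 63.52820587158203), 2.385944128036499) (557, 85, 34, 64)
far top edge in slot frame -0.08465088892803349 0.20857043813817275
-0.052 [[225.8, 278.3], [280.3, 278.2]] [237.4 254.9]
0.067 [[343.9, 278.2], [398.5, 278.1]] [381.8 254.8]
```

View pics/fin.png

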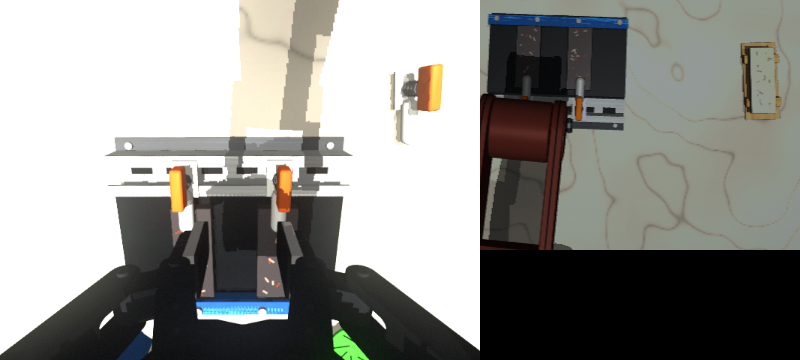

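```bash
python3 - <<'E'
from h import *
np.set_printoptions(precision=4,suppress=True)
im=cv2.imread('pics/w16.png');W=manip.camera_model('wrist');g=im.max(2).astype(int)
for y in(-.072,-.032,.047,.087):
    c=proj(W,stop(-.15,y,.0468)).round().astype(int);print(c,g[c[1]-8:c[1]+9,c[0]].tolist())
t=cv2.imread('pics/top5.png');T=manip.camera_model('top')
H,S,V=cv2.split(cv2.cvtColor(t,cv2.COLOR_BGR2HSV))
u,v=proj(T,[.5034,-.4585,.034]).round().astype(int);roi=np.zeros_like(H);roi[v-42:v+42,u-22:u+22]=1
m=((S<75)&(V>80)&(roi>0)).astype(np.uint8);m=cv2.morphologyEx(m,cv2.MORPH_OPEN,np.ones((5,5)))
cs,_=cv2.findContours(m,cv2.RETR_EXTERNAL,cv2.CHAIN_APPROX_NONE)
for c in cs:
    if cv2.contourArea(c)>200: r=cv2.minAreaRect(c);print(u,v,r,onz(T,*r[0],.044))
t=snap('side','side5.png');Sd=manip.camera_model('side')
H,S,V=cv2.split(cv2.cvtColor(t,cv2.COLOR_BGR2HSV))
m=((V<62)&(S<110)).astype(np.uint8)
m[:290]=0
cs,_=cv2.findContours(m,cv2.RETR_EXTERNAL,cv2.CHAIN_APPROX_NONE)
for c in cs:
    if cv2.contourArea(c)>300: print('side dark',cv2.boundingRect(c),cv2.contourArea(c))
E
```

```text
[233 278] [211, 211, 212, 211, 211, 211, 211, 212, 211, 211, 211, 204, 159, 86, 61, 60, 60]
[273 278] [29, 27, 26, 25, 26, 25, 25, 25, 40, 55, 59, 60, 60, 59, 60, 60, 58]
[351 278] [16, 17, 17, 18, 18, 19, 18, 17, 23, 27, 29, 28, 27, 28, 28, 29, 29]
[391 278] [17, 18, 21, 20, 20, 21, 19, 19, 24, 28, 30, 28, 28, 29, 28, 28, 27]
522 260 ((522.4229125976562, 259.6859130859375), (65.43033599853516, 24.519718170166016), 88.09085083007812) [ 0.5042 -0.4556  0.044 ]
522 260 ((539.0, 247.0), (58.0, 8.0), 90.0) [ 0.5325 -0.494   0.044 ]
side dark (0, 353, 19, 38) 429.5
side dark (243, 290, 122, 53) 1834.0
side dark (0, 290, 166, 154) 9647.0
```

```bash
python3 -c "
from bench import manip
print(manip.finish_job())"
```

```text
the job is handed in; nothing more can be done
None
```

I handed the job in after about 58 s of robot time, but I got no pass/fail reading back. By my last camera check, the pale strip lies across both rack battens within about 3 mm of centre. Both dark strips (I saw only two on the bench) are flat and square at the stop wall, each under its own locked clip, with the third clip left on the bench.

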